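Pack a layer of instrument boxes and hold it against the sprung backstop

ROBOT

A 7-joint arm with a two-finger parallel gripper is mounted at the origin on the work surface. World frame = base frame: x ahead of the robot, y to its left, z up, the work surface at z = 0. Lengths are in mm, angles in rad, forces in N, time in s.
With the tool pointing down it reaches from about 425 to 950 mm from the base axis. Payload 4.7 kg.
Tool frame: the origin (TCP) lies midway between the tips of the shut fingers; the grasp point (between the pads) lies 19 mm behind it; y points along the fingers, x is the direction in which the jaws open and shut, and the axes are right-handed (so a half turn about y gives the same grasp; the last joint's range is limited). The gripper opens to 87 mm and grips with 3 to 60 N. Pads are 19 mm wide; open, the fingers measure 117 mm over their backs; the gripper's body (75 mm by 190 mm) begins 51 mm behind the grasp point.
Start: joints at [-1.345, 0.469, -0.049, 1.532, 0.024, 1.141, -0.082], TCP at [170.092, 653.236, 222.573] pointing down, gripper open.
Joint ranges: [-2.59, 2.59], [-0.33, 1.99], [-1.39, 1.29], [0.1, 2.45], [-1.04, 4.18], [0.21, 1.99], [-2.66, 2.66]. Speed limits (rad/s): [2.57, 2.57, 3.14, 3.14, 3.14, 3.14, 3.14].

INTERFACE

Orientations are given as a unit quaternion [x, y, z, w].
In Python, from cell import arm gives the robot as it stands.
- The arm moves only by the shell command python3 -m creep 'ROWS' [OPENING]. ROWS is a JSON object of lists of equal length, an entry for each row: "xyz": the shift along the world's x, y, z in m, a list of three; "angular": the turn, a rotation vector about the world's x, y, z in rad, a list of three. In form: {"xyz": [[x, y, z], ...], "angular": [[ax, ay, az], ...]}. A call has exactly 8 rows; each row is the pose to reach, as a shift and turn from the pose commanded when the call began; what a row does not reach only later rows make up. A row lasts 1/10 s, in which the tool goes at most 50 mm and 8.59 degrees, less where a joint would pass 70% of its speed; a pose out of reach is approached as far as the arm can. A call with a gripper value outside its range is refused whole. OPENING is the closure, from -1 (fully open) to 1 (shut), set as the call begins (- or left out, the last holds). The fingers move at their own pace and stop on an object; the grip force is fixed at half the most. Time passes only in rows, so rows that repeat a pose let the fingers close, or fill a call up. It gives the time, the measured TCP pose, the force and the opening at its end, in the units of the state.
- arm.state(): the state, without advancing time (a new reading comes with each control period).
- arm.camera(name): name is "scene" or "top"; returns a dict with "color" (400x640x3 uint8, red, green, blue), "mtx" (3x3 intrinsics, pixels), "world_to_cam" (4x4, takes a point from world to camera coordinates). Camera axes: x right, y up, looking along -z (the intrinsics and any distortion apply to the point x, -y, -z); pixel columns grow to the right and rows downward; lengths in mm; the calibration is good to about 2 mm. A picture is of the moment at which its call begins. There is no depth.
- arm.job_done(): hands the job in, once; it reports no verdict.
The state is a dict: "t": time; "joints": joint angles; "joint_vel": joint speeds; "tau": joint torques, N m; "position": TCP position; "tool_rot": TCP orientation; "wrist_force": force on the tool from outside, world axes, zero at the start; "ft_torque": the same for the moment, N m; "finger_gap": finger opening in mm.
Only numpy, scipy, OpenCV 4.12 (cv2) and the standard library are available. Lean on these libraries where they do the work, as an engineer would, in place of code of your own. Each camera call takes 0.05 s, during which the arm holds its last target.

TASK

Pack the three aluminium instrument boxes upright as one layer on the white transfer slab, in the pattern moulded on it: two side by side running lengthwise up to the sprung backstop, and the third crosswise across their free ends. Then push on the crosswise box toward the backstop so that all three close up tight and the backstop's pointer stands between the two ribs of the gauge, and keep pushing steadily: finish while still holding it there, so a colleague can put the strap on. Do not drive the backstop to the end of its travel, and leave the bottle, jar and tube rack where they are.

Things in the scene. Friction and masses are not known exactly. Their poses are not given: they have to be found in the camera images.
- slab: White plastic slab fixed to the bench, 290 x 190 mm, top 20 mm above the bench. Origin at bench height under the middle of the pattern; x runs along the slab toward the backstop (the way to push), y to its left, z up. It reaches from x = -120 to +170 mm. The boxes slide on it: gaps of some mm left when setting them down are closed by the push (boxes' friction adds roughly 4 to 12 N to the push).
- place_left (a point): Left lengthwise 130 x 64 mm outline moulded on the slab, with the backstop at rest; this point is its centre, on the slab's top, with the slab's axes. Box's long side along slab x. Any box may take any place, either way round. At slab x +35, y +33 mm; packed so, the two lengthwise boxes' handles leave 52 mm clear between them.
- place_right (a point): Right lengthwise 130 x 64 mm outline moulded on the slab, with the backstop at rest; this point is its centre, on the slab's top, with the slab's axes. Box's long side along slab x. At slab x +35, y -33 mm.
- place_cross (a point): Crosswise 64 x 130 mm outline moulded on the slab, with the backstop at rest; this point is its centre, on the slab's top, with the slab's axes. Box's long side along slab y. At slab x -62, y 0 mm.
- backstop_face (a point): Middle of the lower edge of the backstop's front face, toward the boxes; it moves with the backstop, axes as the slab's. At rest at slab x +100, y 0, z +20 mm (the slab's top). The backstop is an upright aluminium plate 134 mm wide, 8 mm thick, its top 57 mm above the bench, springs and a bracket behind it.
- backstop (a joint): How far the backstop is pushed back along slab x, in m: 0 at rest, end of travel 0.030. Sprung, 0.8 N per mm, no preload, returns by itself. Its pointer at the left (+y) end runs beside a fixed gauge rail with two black ribs at 0.008 and 0.018; between them is right.
- box1_center (a point): One of three identical aluminium boxes, 130 x 64 x 44 mm (own x, y, z), about 0.3 kg. On the middle of the lid a black bar handle along the box's x: 50 mm long, 14 mm wide, its top 24 mm above the lid; the bar is the upper 12 mm, on two feet. This point: centre in plan, 34 mm above the underside (half the full height of 68 mm); z is up.
- box2_center (a point): One of three identical aluminium boxes, 130 x 64 x 44 mm (own x, y, z), about 0.3 kg. On the middle of the lid a black bar handle along the box's x: 50 mm long, 14 mm wide, its top 24 mm above the lid; the bar is the upper 12 mm, on two feet. This point: centre in plan, 34 mm above the underside (half the full height of 68 mm); z is up.
- box3_center (a point): One of three identical aluminium boxes, 130 x 64 x 44 mm (own x, y, z), about 0.3 kg. On the middle of the lid a black bar handle along the box's x: 50 mm long, 14 mm wide, its top 24 mm above the lid; the bar is the upper 12 mm, on two feet. This point: centre in plan, 34 mm above the underside (half the full height of 68 mm); z is up.
- bottle: White plastic bottle, 60 mm across, 130 mm high, a bystander standing on the bench. Origin under its centre.
- jar: Amber glass jar with a white lid, 64 mm across, 75 mm high, a bystander. Origin under its centre.
- tube_rack: Grey rack of capped tubes, 85 x 110 mm, about 90 mm high, a bystander. Origin under its centre.
Mind the look-alikes: they are no part of the job. What is shaped like the part that bears box3_center but green is not meant.

How it is judged (in metres and radians):
At the end, for the whole second after the job is handed in: Boxes flat on the slab, square within 0.1 rad: two lengthwise within 10 mm sideways and 5 mm of the backstop, the third crosswise at their ends (within 6 mm, centred within 12 mm); backstop pushed back 8 to 18 mm, at rest, robot still pressing the crosswise box (over 4 N) (value of joint backstop between 0.008 and 0.018 m and z of box1_center in the frame of slab between 0.05 and 0.058 m and angle between each of box1_center, box2_center, box3_center's own z axis and vertical below 0.07 rad and linear speed of each of box1, box2, box3 below 0.01 m/s and z of box2_center in the frame of slab between 0.05 and 0.058 m and z of box3_center in the frame of slab between 0.05 and 0.058 m and ((x of box1_center in the frame of backstop_face between -0.07 and -0.06 m and y of box1_center in the frame of backstop_face between 0.023 and 0.043 m and angle between the x axis of box1_center and the x axis of slab, either way round below 0.1 rad) or (x of box1_center in the frame of backstop_face between -0.07 and -0.06 m and y of box1_center in the frame of backstop_face between -0.043 and -0.023 m and angle between the x axis of box1_center and the x axis of slab, either way round below 0.1 rad) or (x of box1_center in the frame of backstop_face between -0.168 and -0.155 m and y of box1_center in the frame of backstop_face between -0.012 and 0.012 m and angle between the x axis of box1_center and the y axis of slab, either way round below 0.1 rad and contact force between any of the fingers, the arm and box1 above 4 N)) and ((x of box2_center in the frame of backstop_face between -0.07 and -0.06 m and y of box2_center in the frame of backstop_face between 0.023 and 0.043 m and angle between the x axis of box2_center and the x axis of slab, either way round below 0.1 rad) or (x of box2_center in the frame of backstop_face between -0.07 and -0.06 m and y of box2_center in the frame of backstop_face between -0.043 and -0.023 m and angle between the x axis of box2_center and the x axis of slab, either way round below 0.1 rad) or (x of box2_center in the frame of backstop_face between -0.168 and -0.155 m and y of box2_center in the frame of backstop_face between -0.012 and 0.012 m and angle between the x axis of box2_center and the y axis of slab, either way round below 0.1 rad and contact force between any of the fingers, the arm and box2 above 4 N)) and ((x of box3_center in the frame of backstop_face between -0.07 and -0.06 m and y of box3_center in the frame of backstop_face between 0.023 and 0.043 m and angle between the x axis of box3_center and the x axis of slab, either way round below 0.1 rad) or (x of box3_center in the frame of backstop_face between -0.07 and -0.06 m and y of box3_center in the frame of backstop_face between -0.043 and -0.023 m and angle between the x axis of box3_center and the x axis of slab, either way round below 0.1 rad) or (x of box3_center in the frame of backstop_face between -0.168 and -0.155 m and y of box3_center in the frame of backstop_face between -0.012 and 0.012 m and angle between the x axis of box3_center and the y axis of slab, either way round below 0.1 rad and contact force between any of the fingers, the arm and box3 above 4 N))); the arm keeps its last pose, push and grip.
It fails at once if the backstop is driven to the end of its travel (value of joint backstop above 0.028 m).
It fails at once if the bottle is disturbed (distance of bottle from where it was at the start of the episode above 0.03 m).
It fails at once if the jar is disturbed (distance of jar from where it was at the start of the episode above 0.03 m).
It fails at once if the tube rack is disturbed (distance of tube_rack from where it was at the start of the episode above 0.03 m).
It also fails if it takes over 72 s, if anything falls off the work surface, if the arm or the gripper's body presses on something with over 40 N, if the wrist force passes 120 N, or if a joint passes its speed limit or range.

## Working session

There is one attempt and no reset: what is moved stays moved. The work goes in short steps, Python scripts to look and compute and a shell command to move; the robot and the scene stay as the last step left them, time stands still between calls to the robot, and variables do not carry over. Pictures are saved under pics/ and viewed, and the job is handed in when it is done.

```bash
ls; mkdir -p pics; cat > h.py <<'E'
import numpy as np, cv2
from cell import arm
def shot(n,name):
    c=arm.camera(n); cv2.imwrite(f'pics/{name}.png',c['color'][:,:,::-1]); np.savez(f'pics/{name}.npz',**c); return c
def ray(c,u,v,z):
    K=c['mtx'];T=c['world_to_cam'];R=T[:3,:3];t=T[:3,3]
    d=np.linalg.inv(K)@[u,v,1]; d=np.array([d[0],-d[1],-d[2]])
    o=-R.T@t; w=R.T@d
    return o+w*(z-o[2])/w[2]
def proj(c,p):
    T=c['world_to_cam'];q=T[:3,:3]@np.array(p)+T[:3,3];q=np.array([q[0],-q[1],-q[2]]);q=c['mtx']@q;return q[:2]/q[2]
E
python3 - <<'E'
from h import *
print(arm.state())
for n in('top','scene'):
    c=shot(n,n+'0'); print([k for k in c], c['mtx'],c['world_to_cam'])
E
```

```text
pics
{'t': 0.0, 'joints': array([-1.34490532,  0.46943009, -0.04857122,  1.53368084,  0.02410874,
        1.14099147, -0.08231941]), 'joint_vel': array([ 0.0006953 ,  0.00072056,  0.00115275,  0.00192809, -0.00073445,
        0.0001621 ,  0.00092547]), 'tau': array([-1.11396469e-05, -5.07975233e+01, -8.08284525e-02, -2.36156756e+01,
       -6.13316917e-02,  3.79461609e-02,  1.79222211e-04]), 'position': array([169.98601714, 652.63337259, 221.51255057]), 'tool_rot': array([ 0.55991502,  0.43190233, -0.43293912, -0.55903423]), 'wrist_force': array([-0.43870154,  0.61671273,  0.17092974]), 'ft_torque': array([0.04983779, 0.04957258, 0.01585583]), 'finger_gap': 87.20339464712167}
['color', 'mtx', 'world_to_cam'] [[370.10009415   0.         323.66603591]
 [  0.         370.10009415 202.76847391]
 [  0.           0.           1.        ]] [[-1.39715263e-02 -9.99801849e-01  1.41795075e-02 -1.95560593e+01]
 [ 9.92477437e-01 -1.21414241e-02  1.21824148e-01 -5.17802911e+02]
 [-1.21627849e-01  1.57749105e-02  9.92450411e-01 -1.06447529e+03]
 [ 0.00000000e+00  0.00000000e+00  0.00000000e+00  1.00000000e+00]]
['color', 'mtx', 'world_to_cam'] [[466.86705396   0.         314.02862618]
 [  0.         466.86705396 194.81572393]
 [  0.           0.           1.        ]] [[ 8.28573841e-01  5.59843024e-01 -6.41695461e-03 -4.23091276e+02]
 [-4.38170725e-01  6.55547034e-01  6.15032115e-01  1.74815298e+02]
 [ 3.48528055e-01 -5.06787800e-01  7.88475948e-01 -1.35958301e+03]
 [ 0.00000000e+00  0.00000000e+00  0.00000000e+00  1.00000000e+00]]
```

View pics/top0.png

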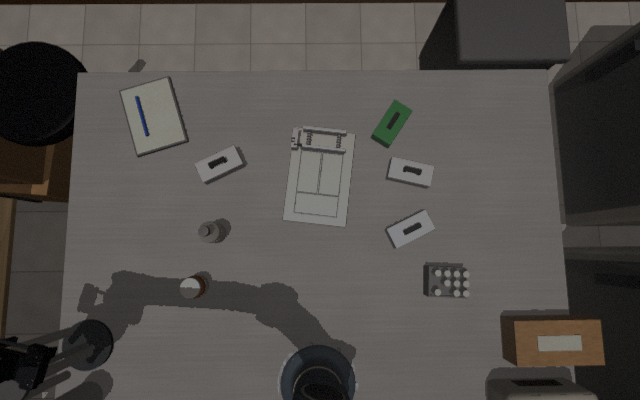

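View pics/scene0.png

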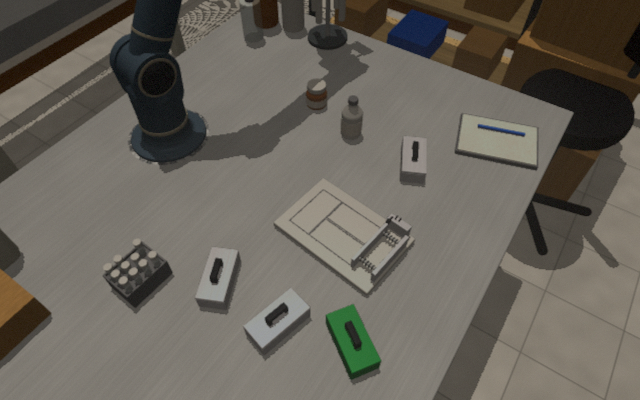

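```bash
python3 - <<'E'
import cv2,numpy as np
a=cv2.imread('pics/top0.png')
b=cv2.resize(a[95:255,185:445],None,fx=3,fy=3,interpolation=cv2.INTER_CUBIC);cv2.imwrite('pics/t0c.png',b)
b=cv2.resize(a[120:232,275:365],None,fx=5,fy=5,interpolation=cv2.INTER_CUBIC);cv2.imwrite('pics/t0s.png',b)
a=cv2.imread('pics/scene0.png')
b=cv2.resize(a[170:300,265:425],None,fx=5,fy=4.5,interpolation=cv2.INTER_CUBIC);cv2.imwrite('pics/s0s.png',b)
E
```

```text
(no output)
```

View pics/t0c.png

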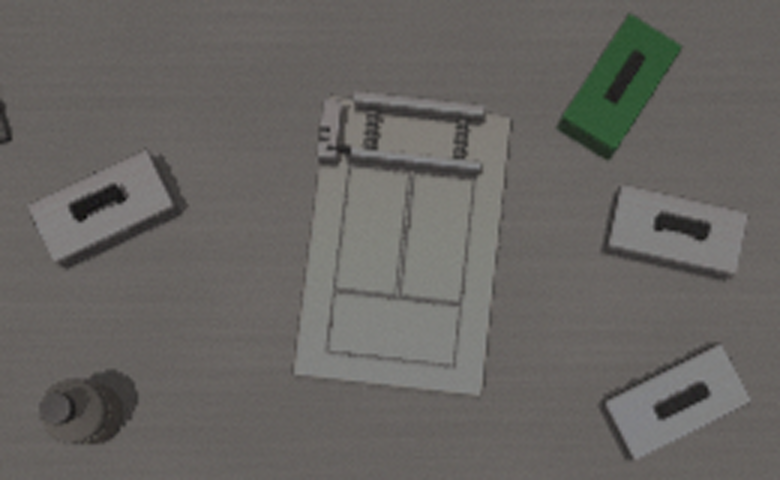

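View pics/t0s.png

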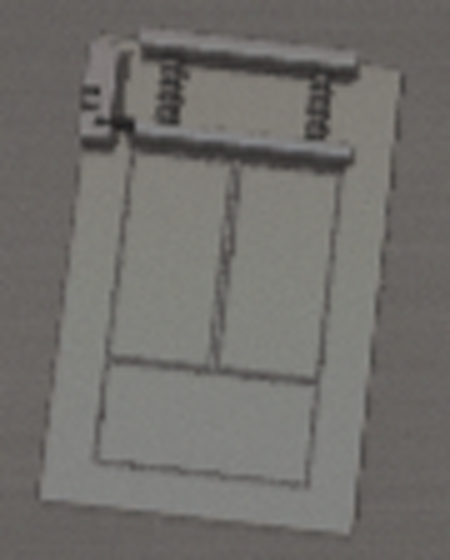

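View pics/s0s.png

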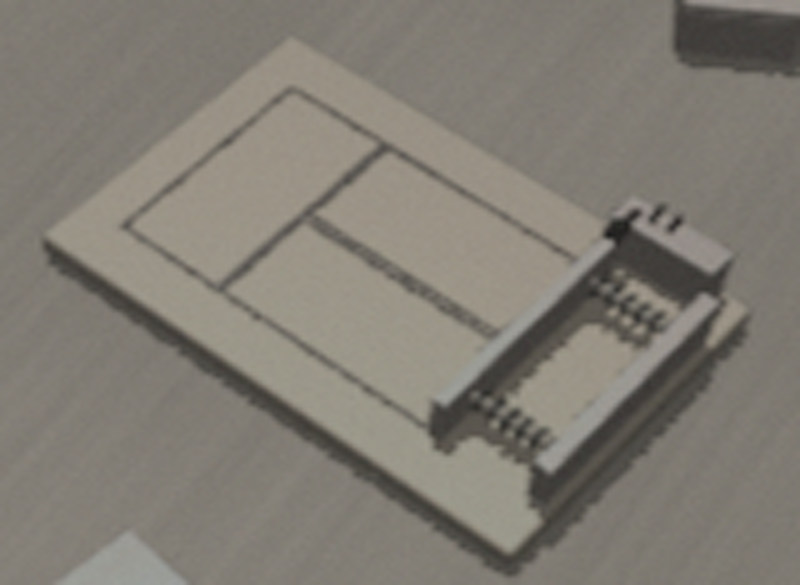

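```bash
python3 - <<'E'
import cv2,numpy as np
a=cv2.imread('pics/top0.png');s=cv2.imread('pics/scene0.png')
def cr(i,x,y,w=60,h=50): return cv2.convertScaleAbs(cv2.resize(i[y:y+h,x:x+w],None,fx=6.5,fy=6.5,interpolation=cv2.INTER_CUBIC),alpha=1.4)
def row(L,n): cv2.imwrite(n,np.hstack([x for x in L]))
row([cr(a,190,140),cr(a,381,147)],'pics/b1.png')
row([cr(a,380,204),cr(s,390,132,60,50)],'pics/b2.png')
row([cr(s,190,245,60,65),cr(s,244,287,70,65)],'pics/b3.png')
E
```

```text
(no output)
```

View pics/b1.png

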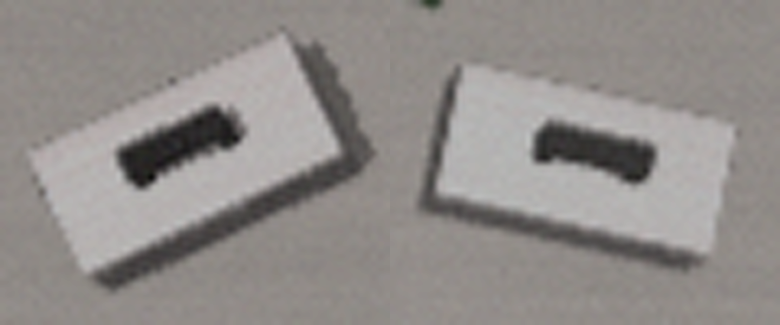

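View pics/b2.png

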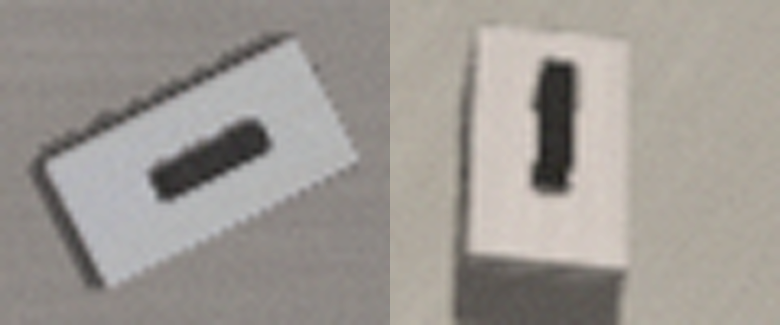

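View pics/b3.png

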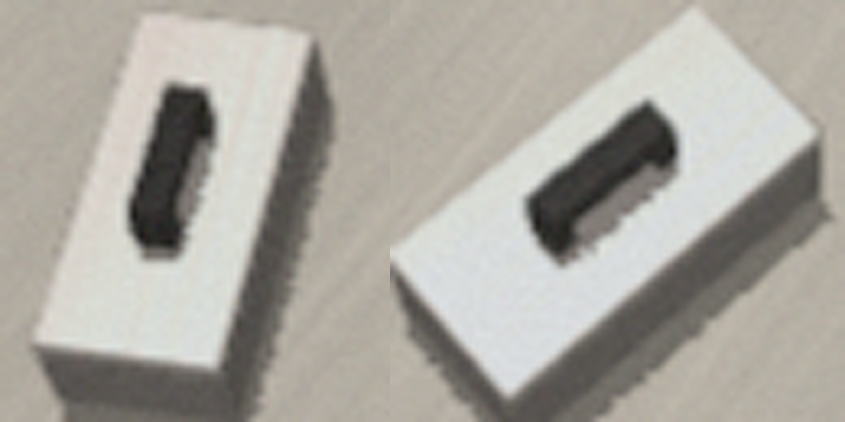

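```bash
cat > fit.py <<'E'
from h import *
from scipy.optimize import least_squares
def uv(p,off,sx,sy=None):
    sy=sy or sx; p=np.array(p,float); return np.c_[(p[:,0]+.5)/sx-.5+off[0],(p[:,1]+.5)/sy-.5+off[1]]
def place(q,P):
    c,s=np.cos(q[2]),np.sin(q[2]);P=np.array(P,float);return np.c_[q[0]+c*P[:,0]-s*P[:,1],q[1]+s*P[:,0]+c*P[:,1],P[:,2]]
def fit(obs,q0,match=False):
    # obs: list of (cam,px Nx2,model Nx3)
    def f(q):
        r=[]
        for c,px,M in obs:
            pr=np.array([proj(c,p) for p in place(q,M)])
            if match: pr=pr[[np.argmin(np.linalg.norm(pr-p,axis=1)) for p in px]]
            r.append((pr-px).ravel())
        return np.concatenate(r)
    s=least_squares(f,q0); return s.x,np.abs(s.fun).max(),s.fun.reshape(-1,2).round(1).tolist()
LID=[[65,32,44],[65,-32,44],[-65,-32,44],[-65,32,44]]
E
python3 - <<'E'
from fit import *
t=dict(np.load('pics/top0.npz'));s=dict(np.load('pics/scene0.npz'))
M1=[(-120,95,20),(-120,-95,20),(170,-95,20),(-94,65,20),(-94,-65,20),(-30,65,20),(-30,-65,20)]
p1=uv([(40,499),(352,534),(402,72),(97,462),(307,486),(112,358),(317,382)],(275,120),5)
M2=[(-120,95,20),(-120,-95,20),(170,-95,20),(170,95,20),(-94,65,20),(-94,-65,20),(-30,65,20),(-30,-65,20)]
p2=uv([(291,38),(47,238),(512,555),(748,312),(293,88),(125,226),(385,147),(222,287)],(265,170),5,4.5)
o=ray(t,320,180,20);print(o)
for O in ([(t,p1,M1)],[(s,p2,M2)],[(t,p1,M1),(s,p2,M2)]): print('slab',*fit(O,[o[0],o[1],0.]))
print('spot checks bottle,jar,rack',ray(t,209,234,0),ray(t,193,290,0),ray(t,447,283,0))
B={'A':(uv([(30,152),(286,30),(345,155),(92,273)],(190,140),6.5),uv([(478-390,25),(632-390,40),(620-390,268),(466-390,254)],(390,132),6.5)),
'B':(uv([(462-390,64),(736-390,128),(708-390,257),(433-390,196)],(381,147),6.5),uv([(696-390,8),(820-390,132),(511-390,400),(390-390,254)],(244,287),6.5)),
'C':(uv([(47,160),(297,37),(358,158),(108,289)],(380,204),6.5),uv([(143,13),(316,37),(220,368),(36,344)],(190,245),6.5))}
for k,(a,b) in B.items():
    o=ray(t,*a.mean(0),44)
    g=np.array([ray(t,*p,44)for p in a]); d=g[1]-g[0]; 
    if np.linalg.norm(d)<90: d=g[2]-g[1]
    q0=[o[0],o[1],np.arctan2(d[1],d[0])]
    for O in ([(t,a,LID)],[(s,b,LID)],[(t,a,LID),(s,b,LID)]): print(k,*fit(O,q0,True))
E
```

```text
[588.27511015 -16.43594007  20.        ]
slab [ 5.76970201e+02 -1.16864832e+01 -1.27187185e-01] 1.1809646438578625 [[-0.5, 0.2], [0.6, 0.5], [0.6, -1.0], [-0.8, 0.1], [0.5, 0.3], [-1.2, -0.2], [0.8, -0.0]]
slab [ 5.78770347e+02 -8.54744192e+00 -1.27037510e-01] 1.440034316150161 [[0.4, -0.9], [-1.3, -0.5], [0.1, 0.6], [1.4, -0.6], [0.1, -0.2], [-0.8, 0.3], [0.9, -0.4], [-0.8, 1.1]]
slab [ 5.78193237e+02 -9.80152215e+00 -1.25776019e-01] 1.838538738427303 [[-1.1, -0.1], [0.0, 0.1], [-0.1, -1.5], [-1.4, -0.2], [-0.1, -0.1], [-1.8, -0.5], [0.2, -0.5], [-0.1, -0.7], [-1.8, -0.2], [-0.3, 0.8], [1.0, -0.5], [-0.4, -0.0], [-1.3, 0.6], [0.4, -0.2], [-1.2, 1.4]]
spot checks bottle,jar,rack [431.09100941 318.97051937   0.        ] [267.0053841  362.05369285   0.        ] [ 275.75457115 -391.45195712    0.        ]
A [638.3303903  282.74889885  -1.12181134] 0.8051975233821906 [[-0.2, 0.1], [0.5, -0.2], [0.5, -0.5], [-0.8, 0.6]]
A [639.29197085 287.46504349  -1.14152035] 0.7113729608557264 [[0.0, -0.2], [-0.2, 0.1], [0.7, 0.5], [-0.5, -0.4]]
A [639.1164658  284.72807071  -1.13212113] 1.67230072699
[... 230 characters left out ...]
 [ 610.52274661 -284.25058789   -1.80573571] 1.1172955195302166 [[0.1, -1.1], [0.9, 0.2], [-0.0, 0.5], [-0.9, 0.2]]
B [ 609.30288204 -284.61486365   -1.80789595] 1.5366305130789044 [[-0.7, -0.9], [-0.2, -1.2], [0.1, -0.4], [-0.5, -0.7], [-0.4, -1.3], [0.4, 0.1], [-0.7, 0.3], [-1.5, -0.1]]
C [ 438.03525171 -279.00409853   -1.12719422] 0.8949901595178176 [[-0.8, 0.1], [-0.0, -0.6], [0.9, 0.4], [-0.0, 0.1]]
C [ 440.13322128 -276.65169418   -1.12055585] 0.7703897957360084 [[-0.1, -0.4], [0.4, -0.8], [0.3, 0.6], [-0.6, 0.4]]
C [ 439.33157251 -277.44794122   -1.12244537] 1.3593758875293815 [[-1.4, -0.3], [-0.7, -1.1], [0.3, -0.2], [-0.5, -0.3], [-0.6, -0.4], [-0.1, -0.7], [-0.3, 0.7], [-1.1, 0.4]]
```

```bash
cat > goto.py <<'E'
import sys
from h import *
from scipy.spatial.transform import Rotation as R
S=(578.2,-9.8,-0.126)
def slab(x,y): c,s=np.cos(S[2]),np.sin(S[2]); return S[0]+c*x-s*y,S[1]+s*x+c*y
def delta(x,y,z,long_):
    st=arm.state(); p=st['position']; r=R.from_quat(st['tool_rot']); X=r.apply([1,0,0]);Y=r.apply([0,1,0])
    jaw=np.arctan2(X[1],X[0]); d=(long_+np.pi/2-jaw+np.pi/2)%np.pi-np.pi/2
    print('t',st['t'],'pos',p.round(1),'F',st['wrist_force'].round(1),'gap',round(st['finger_gap'],1),'j',st['joints'].round(2),'jaw',round(jaw,3),'down',Y.round(3))
    print('delta',(np.array([x,y,z])-p).round(1),'turn',round(d,3), 'or',round(d-np.sign(d)*np.pi,3))
E
python3 - <<'E'
from goto import *
for n,b in dict(A=(639.1,284.7,-1.132),B=(609.3,-284.6,-1.808),C=(439.3,-277.4,-1.122)).items(): print(n);delta(b[0],b[1],47,b[2])
for p in ((32,34),(32,-34),(-66,0)): print(slab(*p))
E
```

```text
A
t 0.1 pos [170.  652.7 221.6] F [-1.  -0.3 -0.4] gap 87.3 j [-1.34  0.47 -0.05  1.53  0.02  1.14 -0.08] jaw 1.316 down [-0.    -0.002 -1.   ]
delta [ 469.1 -368.  -174.6] turn -0.877 or 2.264
B
t 0.1 pos [170.  652.7 221.6] F [-1.  -0.3 -0.4] gap 87.3 j [-1.34  0.47 -0.05  1.53  0.02  1.14 -0.08] jaw 1.316 down [-0.    -0.002 -1.   ]
delta [ 439.3 -937.3 -174.6] turn -1.553 or 1.588
C
t 0.1 pos [170.  652.7 221.6] F [-1.  -0.3 -0.4] gap 87.3 j [-1.34  0.47 -0.05  1.53  0.02  1.14 -0.08] jaw 1.316 down [-0.    -0.002 -1.   ]
delta [ 269.3 -930.1 -174.6] turn -0.867 or 2.274
(np.float64(614.2189934160646), np.float64(19.90912508461831))
(np.float64(605.673646354683), np.float64(-47.55180467180098))
(np.float64(512.7232152364166), np.float64(-1.505986675717871))
```

```bash
python3 -m creep '{"xyz":[[0.02,-0.016,0],[0.057,-0.045,0],[0.094,-0.074,0],[0.131,-0.103,0],[0.168,-0.132,0],[0.205,-0.161,0],[0.242,-0.19,0],[0.279,-0.219,0]],"angular":[[0,0,-0.1],[0,0,-0.21],[0,0,-0.33],[0,0,-0.45],[0,0,-0.57],[0,0,-0.69],[0,0,-0.8],[0,0,-0.877]]}' -- -1; python3 -m creep '{"xyz":[[0.037,-0.029,0],[0.074,-0.058,0],[0.111,-0.087,0],[0.148,-0.116,-0.02],[0.17,-0.135,-0.04],[0.19,-0.149,-0.07],[0.19,-0.149,-0.09],[0.19,-0.149,-0.09]],"angular":[[0,0,0],[0,0,0],[0,0,0],[0,0,0],[0,0,0],[0,0,0],[0,0,0],[0,0,0]]}'
python3 - <<'E'
from goto import *
delta(639.1,284.7,47,-1.132)
shot('top','t1');shot('scene','s1')
E
```

```text
t: 0.9
position: [359.5, 501.3, 129.1]
tool_rot: [0.561, 0.429, -0.434, -0.559]
wrist_force: [-0.1, 0.2, 1.1]
finger_gap: 87.0
t 0.9 pos [359.5 501.3 129.1] F [-0.1  0.2  1.1] gap 87.0 j [-1.02  0.47  0.    1.77 -0.    0.91  0.3 ] jaw 1.314 down [-0.004 -0.006 -1.   ]
delta [ 279.6 -216.6  -82.1] turn -0.875 or 2.266invalid input: not JSON, or not a number
```

```bash
python3 -m creep '{"xyz":[[0.04,0,0.01],[0.085,-0.01,0.01],[0.13,-0.03,0.01],[0.17,-0.055,0.01],[0.205,-0.09,0.01],[0.235,-0.13,0],[0.26,-0.17,-0.01],[0.28,-0.205,-0.02]],"angular":[[0,0,-0.1],[0,0,-0.21],[0,0,-0.33],[0,0,-0.45],[0,0,-0.57],[0,0,-0.69],[0,0,-0.8],[0,0,-0.875]]}' -1;
python3 - <<'E'
from goto import *
delta(639.1,284.7,47,-1.132)
shot('top','t1');shot('scene','s1')
a=cv2.imread('pics/t1.png');s=cv2.imread('pics/s1.png')
cv2.imwrite('pics/v1.png',np.hstack([cv2.resize(i,None,fx=4,fy=4,interpolation=cv2.INTER_CUBIC) for i in (a[110:210,170:270],s[90:190,360:460])]))
E
```

```text
t: 1.8
position: [642.2, 298.3, 114.3]
tool_rot: [-0.69, -0.155, 0.152, 0.69]
wrist_force: [0.2, 1.0, -0.1]
finger_gap: 87.2
t 1.8 pos [642.2 298.3 114.3] F [ 0.2  1.  -0.1] gap 87.2 j [-0.66  0.62  0.26  1.56 -0.18  0.97  0.09] jaw 0.438 down [ 0.003  0.001 -1.   ]
delta [ -3.1 -13.6 -67.3] turn 0.001 or -3.141
```

View pics/v1.png

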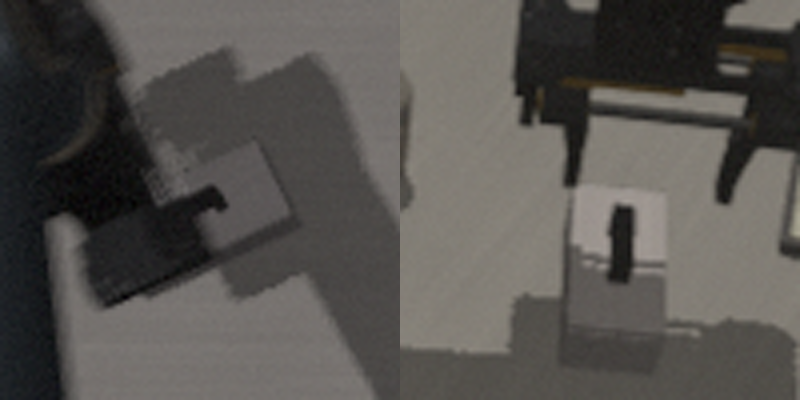

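```bash
python3 -m creep '{"xyz":[[-0.002,-0.007,-0.01],[-0.003,-0.013,-0.03],[-0.003,-0.013,-0.045],[-0.003,-0.013,-0.055],[-0.003,-0.013,-0.062],[-0.003,-0.013,-0.066],[-0.003,-0.013,-0.066],[-0.003,-0.013,-0.066]],"angular":[[0,0,0],[0,0,0],[0,0,0],[0,0,0],[0,0,0],[0,0,0],[0,0,0],[0,0,0]]}'
python3 - <<'E'
from goto import *
delta(639.1,284.7,47,-1.132)
shot('scene','s2')
s=cv2.imread('pics/s2.png')
cv2.imwrite('pics/v2.png',cv2.resize(s[100:200,360:460],None,fx=5,fy=5,interpolation=cv2.INTER_CUBIC) )
E
```

```text
t: 2.7
position: [637.5, 286.6, 47.0]
tool_rot: [-0.69, -0.155, 0.154, 0.69]
wrist_force: [0.3, 0.8, 0.5]
finger_gap: 86.9
t 2.7 pos [637.5 286.6  47. ] F [0.3 0.8 0.5] gap 86.9 j [-0.64  0.69  0.24  1.63 -0.2   0.85  0.12] jaw 0.441 down [ 0.001  0.    -1.   ]
delta [ 1.6 -1.9 -0. ] turn -0.002 or 3.139
```

View pics/v2.png

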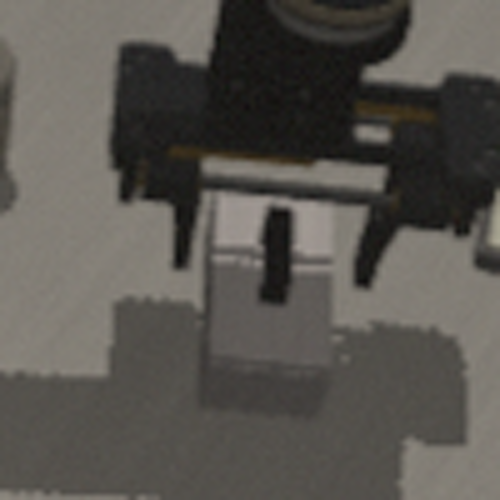

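```bash
python3 -m creep '{"xyz":[[0.001,-0.001,0],[0.001,-0.001,0],[0.001,-0.001,0],[0.001,-0.001,0],[0.001,-0.001,0],[0.001,-0.001,0],[0.001,-0.001,0],[0.001,-0.001,0]],"angular":[[0,0,0],[0,0,0],[0,0,0],[0,0,0],[0,0,0],[0,0,0],[0,0,0],[0,0,0]]}' 1
python3 - <<'E'
from goto import *
delta(639.1,284.7,47,-1.132)
c=shot('scene','s3');print(proj(c,arm.state()['position']))
s=cv2.imread('pics/s3.png')
cv2.imwrite('pics/v3.png',cv2.resize(s[100:200,360:460],None,fx=5,fy=5,interpolation=cv2.INTER_CUBIC) )
E
```

```text
t: 3.55
position: [638.1, 285.2, 46.6]
tool_rot: [-0.69, -0.155, 0.155, 0.69]
wrist_force: [0.2, 0.3, 0.1]
finger_gap: 30.9
t 3.55 pos [638.1 285.2  46.6] F [0.2 0.3 0.1] gap 30.9 j [-0.64  0.69  0.24  1.63 -0.2   0.85  0.12] jaw 0.441 down [ 0.  0. -1.]
delta [ 1.  -0.5  0.4] turn -0.002 or 3.139
[413.40498361 153.24408924]
```

View pics/v3.png

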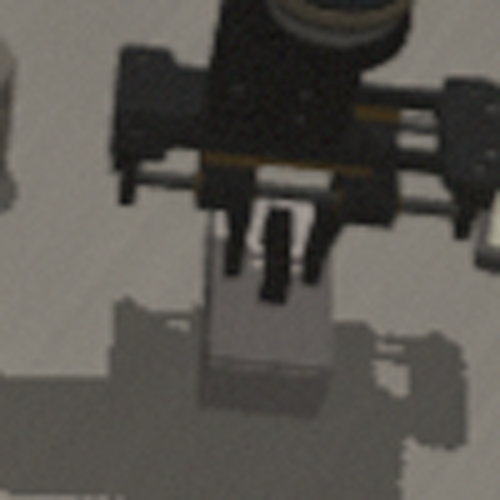

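```bash
python3 -m creep '{"xyz":[[0,0,0],[0,0,0],[0,0,0],[0,0,0],[0,0,0],[0,0,0.015],[0,0,0.045],[0,0,0.075]],"angular":[[0,0,0],[0,0,0],[0,0,0],[0,0,0],[0,0,0],[0,0,0],[0,0,0],[0,0,0]]}' 1
python3 - <<'E'
from goto import *
delta(*slab(32,34),125,S[2])
E
```

```text
t: 4.4
position: [636.8, 284.6, 121.8]
tool_rot: [0.69, 0.153, -0.156, -0.69]
wrist_force: [0.3, 0.8, -2.0]
finger_gap: 14.1
t 4.4 pos [636.8 284.6 121.8] F [ 0.3  0.8 -2. ] gap 14.1 j [-0.65  0.6   0.26  1.58 -0.17  0.98  0.1 ] jaw 0.441 down [-0.003 -0.002 -1.   ]
delta [ -22.5 -264.7    3.2] turn 1.004 or -2.138
```

```bash
python3 -m creep '{"xyz":[[-0.002,-0.02,0.004],[-0.004,-0.055,0.004],[-0.007,-0.095,0.004],[-0.01,-0.135,0.004],[-0.013,-0.175,0.004],[-0.016,-0.215,0.004],[-0.019,-0.245,0.004],[-0.022,-0.263,0.004]],"angular":[[0,0,0.09],[0,0,0.22],[0,0,0.35],[0,0,0.48],[0,0,0.62],[0,0,0.76],[0,0,0.89],[0,0,1.004]]}' 1
python3 - <<'E'
from goto import *
shot('top','t4');shot('scene','s4')
delta(*slab(32,34),67,S[2])
a=cv2.imread('pics/t4.png');s=cv2.imread('pics/s4.png')
cv2.imwrite('pics/v4.png',np.hstack([cv2.resize(i,None,fx=3,fy=3,interpolation=cv2.INTER_CUBIC) for i in (a[110:240,260:390],s[150:280,285:415])]))
E
```

```text
t: 5.2
position: [614.9, 17.6, 126.0]
tool_rot: [0.531, 0.467, -0.469, -0.53]
wrist_force: [0.7, -0.2, -2.8]
finger_gap: 14.0
t 5.3 pos [614.9  17.  125.9] F [ 0.3 -0.5 -2.5] gap 13.5 j [-0.13  0.47  0.05  1.78 -0.02  0.9   1.36] jaw 1.439 down [-0.002 -0.003 -1.   ]
delta [ -0.6   2.9 -58.9] turn 0.006 or -3.136
```

View pics/v4.png

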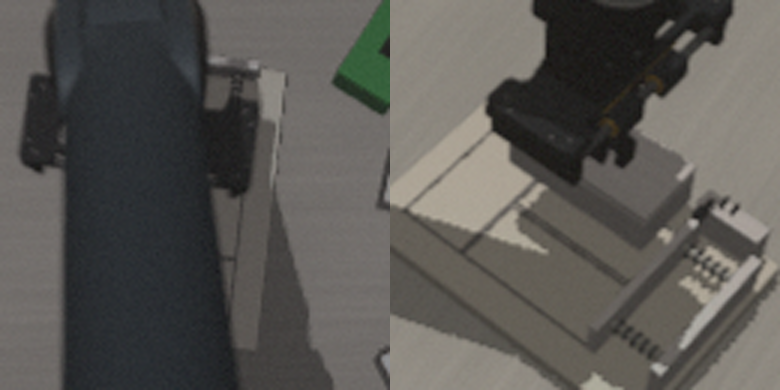

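```bash
python3 -m creep '{"xyz":[[-0.001,0.001,-0.015],[-0.001,0.002,-0.03],[-0.001,0.003,-0.04],[-0.001,0.003,-0.048],[-0.001,0.003,-0.052],[-0.001,0.003,-0.052],[-0.001,0.003,-0.052],[-0.001,0.003,-0.052]],"angular":[[0,0,0],[0,0,0.003],[0,0,0.006],[0,0,0.006],[0,0,0.006],[0,0,0.006],[0,0,0.006],[0,0,0.006]]}'
python3 - <<'E'
from goto import *
shot('scene','s5')
delta(*slab(32,34),67,S[2])
s=cv2.imread('pics/s5.png')
cv2.imwrite('pics/v5.png',cv2.resize(s[170:270,290:420],None,fx=6,fy=6,interpolation=cv2.INTER_CUBIC))
E
```

```text
t: 6.1
position: [615.6, 25.2, 74.1]
tool_rot: [0.529, 0.469, -0.469, -0.529]
wrist_force: [-0.0, 0.0, -2.7]
finger_gap: 13.6
t 6.15 pos [615.6  25.2  74.2] F [ 0.5  0.8 -3. ] gap 13.7 j [-0.14  0.53  0.04  1.82 -0.03  0.79  1.36] jaw 1.451 down [ 0.001  0.    -1.   ]
delta [-1.3 -5.3 -7.2] turn -0.006 or 3.136
```

View pics/v5.png

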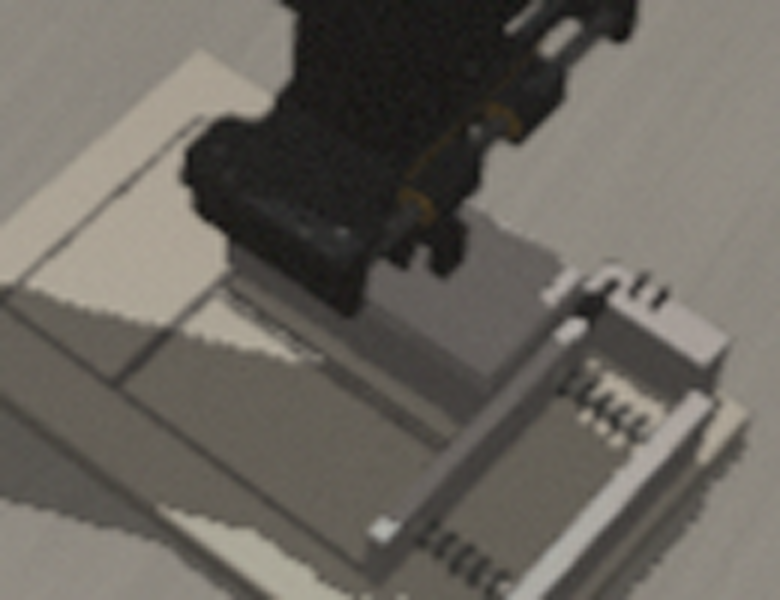

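```bash
python3 -m creep '{"xyz":[[-0.001,-0.003,-0.001],[-0.002,-0.005,-0.003],[-0.002,-0.005,-0.005],[-0.002,-0.005,-0.007],[-0.002,-0.005,-0.008],[-0.002,-0.005,-0.008],[-0.002,-0.005,-0.008],[-0.002,-0.005,-0.008]],"angular":[[0,0,0],[0,0,-0.003],[0,0,-0.006],[0,0,-0.006],[0,0,-0.006],[0,0,-0.006],[0,0,-0.006],[0,0,-0.006]]}'
python3 - <<'E'
from goto import *
delta(*slab(32,34),67,S[2])
E
```

```text
t: 6.95
position: [613.0, 20.5, 66.4]
tool_rot: [-0.53, -0.468, 0.468, 0.53]
wrist_force: [-2.6, 0.1, 6.0]
finger_gap: 14.0
t 6.95 pos [613.   20.5  66.4] F [-2.6  0.1  6. ] gap 14.0 j [-0.13  0.54  0.04  1.83 -0.03  0.78  1.37] jaw 1.445 down [-0.  0. -1.]
delta [ 1.2 -0.6  0.6] turn -0.0 or 3.141
```

```bash
python3 -m creep '{"xyz":[[0,0,0],[0,0,0],[0,0,0],[0,0,0],[0,0,0.02],[0,0,0.05],[0,0,0.085],[0,0,0.12]],"angular":[[0,0,0],[0,0,0],[0,0,0],[0,0,0],[0,0,0],[0,0,0],[0,0,0],[0,0,0]]}' -1
python3 - <<'E'
from goto import *
delta(609.3,-284.6,120,-1.808)
shot('scene','s6')
s=cv2.imread('pics/s6.png')
cv2.imwrite('pics/v6.png',cv2.resize(s[170:270,290:420],None,fx=6,fy=6,interpolation=cv2.INTER_CUBIC))
E
```

```text
t: 7.75
position: [612.9, 20.2, 186.5]
tool_rot: [-0.53, -0.467, 0.468, 0.531]
wrist_force: [0.6, -0.7, 0.3]
finger_gap: 69.8
t 7.75 pos [612.9  20.2 186.5] F [ 0.6 -0.7  0.3] gap 69.8 j [-0.14  0.4   0.05  1.73 -0.02  1.01  1.36] jaw 1.445 down [-0.001  0.    -1.   ]
delta [  -3.6 -304.8  -66.5] turn 1.46 or -1.682
```

View pics/v6.png

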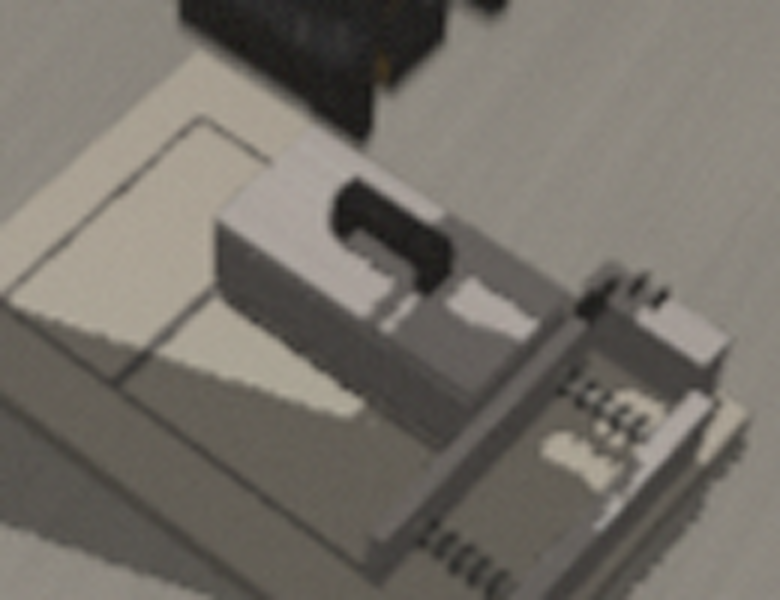

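```bash
python3 -m creep '{"xyz":[[0,-0.02,0],[0,-0.05,0],[0,-0.09,0],[0,-0.13,0],[0,-0.17,0],[0,-0.21,0],[0,-0.24,0],[0,-0.27,0]],"angular":[[0,0,-0.12],[0,0,-0.26],[0,0,-0.4],[0,0,-0.54],[0,0,-0.68],[0,0,-0.82],[0,0,-0.96],[0,0,-1.1]]}' -1
python3 -m creep '{"xyz":[[-0.002,-0.015,-0.01],[-0.003,-0.025,-0.03],[-0.003,-0.034,-0.05],[-0.003,-0.034,-0.07],[-0.003,-0.034,-0.08],[-0.003,-0.034,-0.08],[-0.003,-0.034,-0.08],[-0.003,-0.034,-0.08]],"angular":[[0,0,-0.14],[0,0,-0.28],[0,0,-0.42],[0,0,-0.53],[0,0,-0.582],[0,0,-0.582],[0,0,-0.582],[0,0,-0.582]]}' -1
python3 - <<'E'
from goto import *
c=shot('scene','s7')
delta(609.3,-284.6,47,-1.808);print(proj(c,arm.state()['position']))
s=cv2.imread('pics/s7.png')
cv2.imwrite('pics/v7.png',cv2.resize(s[250:380,210:340],None,fx=5,fy=4.5,interpolation=cv2.INTER_CUBIC))
E
```

```text
t: 8.6
position: [612.9, -251.5, 185.3]
tool_rot: [0.697, 0.119, -0.119, -0.697]
wrist_force: [-0.3, -0.1, -0.4]
finger_gap: 87.0
t: 9.4
position: [610.7, -284.1, 106.5]
tool_rot: [0.702, -0.083, 0.084, -0.702]
wrist_force: [-0.1, -0.1, 0.4]
finger_gap: 87.2
t 9.45 pos [ 610.7 -284.1  106.6] F [-0.6  0.6  0.4] gap 86.6 j [ 0.06  0.61  0.47  1.67 -0.32  0.94  0.41] jaw -0.236 down [ 0.002 -0.001 -1.   ]
delta [ -1.4  -0.5 -59.6] turn -0.001 or 3.141
[274.99659078 303.27014526]
```

View pics/v7.png

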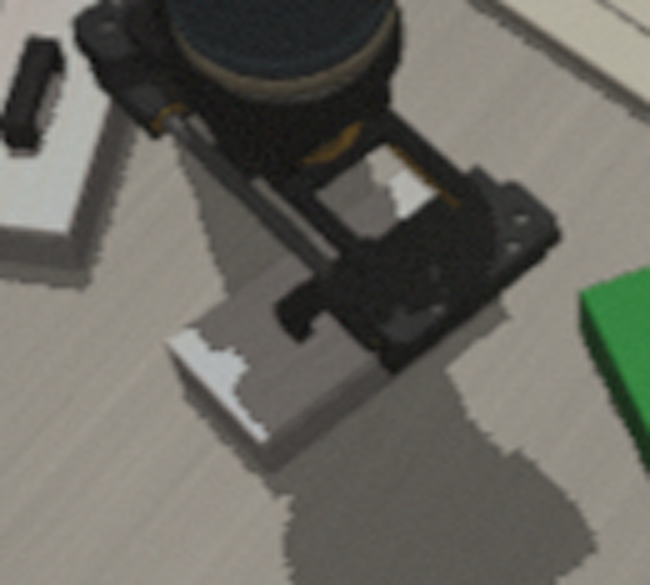

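```bash
python3 -m creep '{"xyz":[[-0.001,0,-0.015],[-0.001,-0.001,-0.035],[-0.001,-0.001,-0.048],[-0.001,-0.001,-0.056],[-0.001,-0.001,-0.059],[-0.001,-0.001,-0.059],[-0.001,-0.001,-0.059],[-0.001,-0.001,-0.059]],"angular":[[0,0,0],[0,0,0],[0,0,0],[0,0,0],[0,0,0],[0,0,0],[0,0,0],[0,0,0]]}' -1
python3 -m creep '{"xyz":[[0,0,0],[0,0,0],[0,0,0],[0,0,0],[0,0,0],[0,0,0],[0,0,0],[0,0,0]],"angular":[[0,0,0],[0,0,0],[0,0,0],[0,0,0],[0,0,0],[0,0,0],[0,0,0],[0,0,0]]}' 1
python3 -m creep '{"xyz":[[0,0,0],[0,0,0],[0,0,0],[0,0,0],[0,0,0.005],[0,0,0.02],[0,0,0.05],[0,0,0.09]],"angular":[[0,0,0],[0,0,0],[0,0,0],[0,0,0],[0,0,0],[0,0,0],[0,0,0],[0,0,0]]}' 1
python3 - <<'E'
from goto import *
c=shot('scene','s8')
delta(*slab(32,-34),137,S[2])
s=cv2.imread('pics/s8.png')
cv2.imwrite('pics/v8.png',cv2.resize(s[230:360,210:340],None,fx=5,fy=4.5,interpolation=cv2.INTER_CUBIC))
E
```

```text
t: 10.25
position: [609.6, -285.1, 47.4]
tool_rot: [0.702, -0.083, 0.084, -0.702]
wrist_force: [0.5, 0.2, 0.8]
finger_gap: 86.9
t: 11.05
position: [609.1, -284.8, 46.5]
tool_rot: [-0.702, 0.084, -0.084, 0.702]
wrist_force: [0.4, -0.3, -0.1]
finger_gap: 30.7
t: 11.85
position: [607.8, -284.1, 136.6]
tool_rot: [-0.702, 0.085, -0.082, 0.702]
wrist_force: [-0.3, 0.2, -2.1]
finger_gap: 13.9
t 11.9 pos [ 612.2 -286.9  145.5] F [ 1.9 -1.4  2.9] gap 13.9 j [ 0.04  0.57  0.49  1.64 -0.3   1.    0.39] jaw -0.237 down [ 0.01  -0.004 -1.   ]
delta [ -6.5 239.3  -8.5] turn -1.459 or 1.682
```

View pics/v8.png

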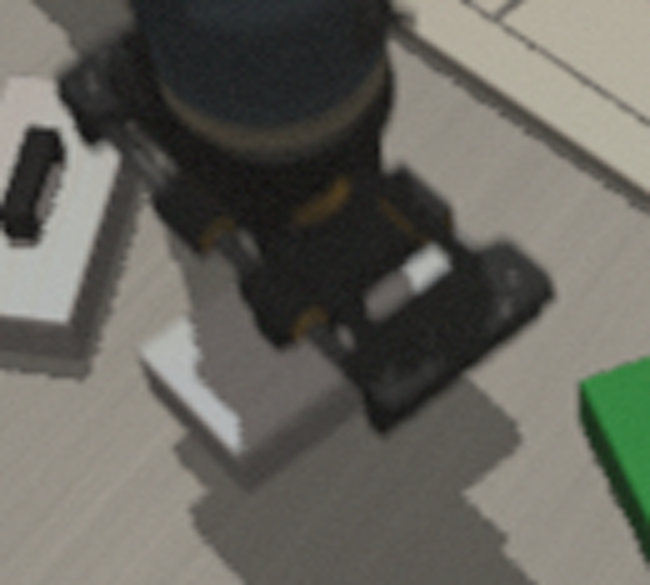

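```bash
python3 -m creep '{"xyz":[[0,0.01,0.002],[0,0.03,0.005],[0,0.055,0.005],[0,0.08,0.005],[0,0.105,0.005],[0,0.13,0.005],[0,0.15,0.005],[0,0.17,0.005]],"angular":[[0,0,0.12],[0,0,0.26],[0,0,0.4],[0,0,0.54],[0,0,0.68],[0,0,0.82],[0,0,0.96],[0,0,1.1]]}' 1
python3 -m creep '{"xyz":[[-0.001,0.01,0],[-0.002,0.02,0],[-0.003,0.035,0],[-0.004,0.05,-0.005],[-0.004,0.06,-0.01],[-0.004,0.067,-0.025],[-0.004,0.067,-0.04],[-0.004,0.067,-0.05]],"angular":[[0,0,0.14],[0,0,0.28],[0,0,0.42],[0,0,0.53],[0,0,0.582],[0,0,0.582],[0,0,0.582],[0,0,0.582]]}' 1
python3 - <<'E'
from goto import *
c=shot('scene','s9')
arm.camera('top')
delta(*slab(31,-34),67,S[2])
s=cv2.imread('pics/s9.png')
cv2.imwrite('pics/v9.png',cv2.resize(s[170:290,280:420],None,fx=5,fy=4.5,interpolation=cv2.INTER_CUBIC))
E
```

```text
t: 12.7
position: [609.2, -114.1, 142.7]
tool_rot: [0.642, 0.298, -0.297, -0.641]
wrist_force: [0.1, -0.2, -2.2]
finger_gap: 14.1
t: 13.5
position: [604.4, -48.3, 90.3]
tool_rot: [-0.53, -0.467, 0.468, 0.531]
wrist_force: [-0.3, -0.9, -3.3]
finger_gap: 13.6
t 13.6 pos [603.7 -48.7  89.7] F [-0.3  0.2 -1.7] gap 13.5 j [-0.02  0.5   0.05  1.83 -0.03  0.82  1.48] jaw 1.444 down [-0.004 -0.001 -1.   ]
delta [  1.    1.3 -22.7] turn 0.001 or -3.14
```

View pics/v9.png

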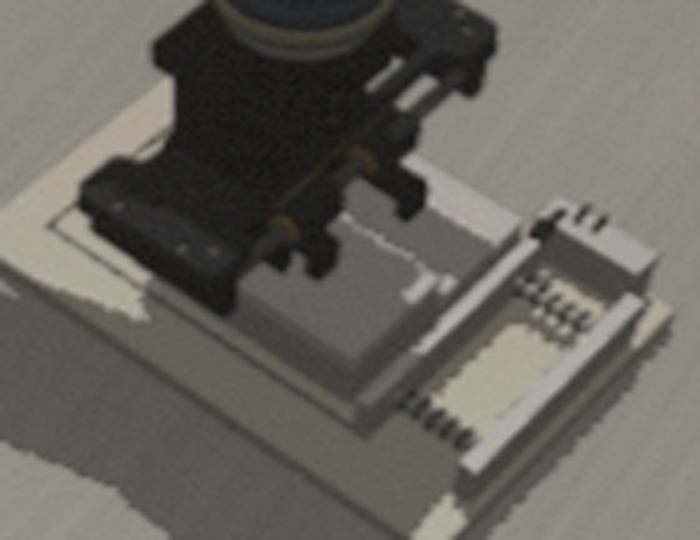

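```bash
python3 -m creep '{"xyz":[[0,0,-0.006],[0,0,-0.012],[0,0,-0.016],[0,0,-0.019],[0,0,-0.021],[0,0,-0.022],[0,0,-0.022],[0,0,-0.022]],"angular":[[0,0,0],[0,0,0],[0,0,0],[0,0,0],[0,0,0],[0,0,0],[0,0,0],[0,0,0]]}' 1
python3 - <<'E'
from goto import *
c=shot('scene','s10')
delta(*slab(31,-34),67,S[2])
s=cv2.imread('pics/s10.png')
cv2.imwrite('pics/v10.png',cv2.resize(s[170:290,280:420],None,fx=5,fy=4.5,interpolation=cv2.INTER_CUBIC))
E
```

```text
t: 14.4
position: [605.2, -47.8, 69.7]
tool_rot: [0.53, 0.468, -0.467, -0.53]
wrist_force: [-0.1, -0.0, -3.0]
finger_gap: 13.9
t 14.45 pos [605.2 -47.7  69.7] F [ 0.5  0.1 -2.8] gap 13.4 j [-0.02  0.53  0.04  1.84 -0.03  0.78  1.48] jaw 1.445 down [ 0.  0. -1.]
delta [-0.6  0.3 -2.7] turn -0.0 or 3.141
```

View pics/v10.png

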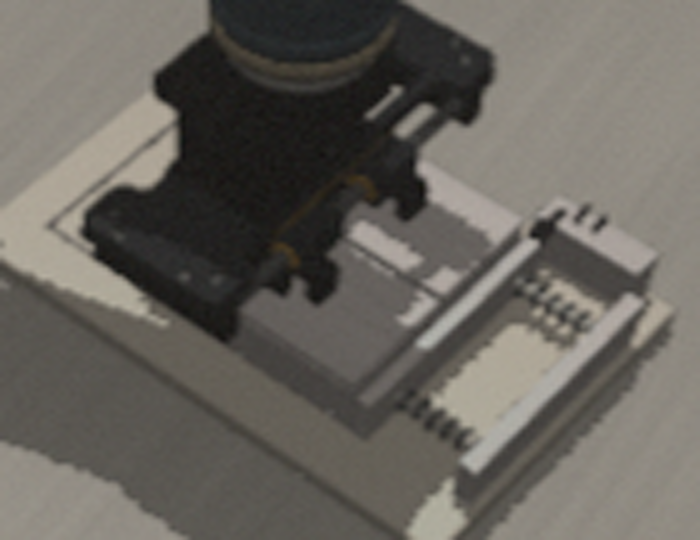

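```bash
python3 -m creep '{"xyz":[[0,0,-0.001],[0,0,-0.002],[0,0,-0.003],[0,0,-0.004],[0,0,-0.004],[0,0,-0.004],[0,0,-0.004],[0,0,-0.004]],"angular":[[0,0,0],[0,0,0],[0,0,0],[0,0,0],[0,0,0],[0,0,0],[0,0,0],[0,0,0]]}' 1
python3 -m creep '{"xyz":[[0,0,0],[0,0,0],[0,0,0],[0,0,0],[0,0,0.02],[0,0,0.05],[0,0,0.085],[0,0,0.12]],"angular":[[0,0,0],[0,0,0],[0,0,0],[0,0,0],[0,0,0],[0,0,0],[0,0,0],[0,0,0]]}' 0
python3 - <<'E'
from goto import *
c=shot('scene','s11')
delta(439.3,-277.4,130,-1.122)
s=cv2.imread('pics/s11.png')
cv2.imwrite('pics/v11.png',cv2.resize(s[170:290,280:420],None,fx=5,fy=4.5,interpolation=cv2.INTER_CUBIC))
E
```

```text
t: 15.25
position: [605.1, -47.8, 66.5]
tool_rot: [-0.53, -0.468, 0.468, 0.53]
wrist_force: [-3.5, -0.2, 6.7]
finger_gap: 13.5
t: 16.05
position: [604.8, -47.8, 186.5]
tool_rot: [-0.53, -0.467, 0.468, 0.531]
wrist_force: [1.2, 0.6, -0.0]
finger_gap: 43.8
t 16.1 pos [608.6 -48.  193.2] F [1.4 0.3 4.4] gap 43.6 j [-0.03  0.38  0.05  1.74 -0.02  1.01  1.48] jaw 1.445 down [ 0.011 -0.    -1.   ]
delta [-169.3 -229.4  -63.2] turn -0.996 or 2.146
```

View pics/v11.png

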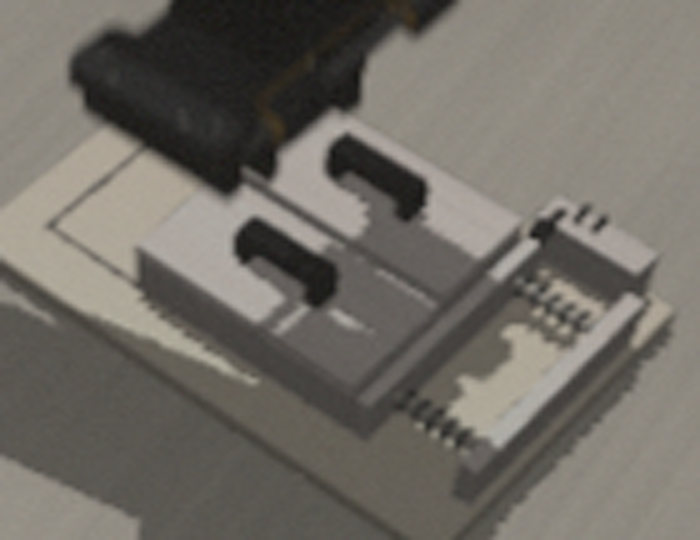

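```bash
python3 -m creep '{"xyz":[[-0.012,-0.016,0],[-0.036,-0.05,0],[-0.062,-0.085,0],[-0.088,-0.12,0],[-0.114,-0.155,0],[-0.138,-0.19,-0.01],[-0.155,-0.215,-0.03],[-0.166,-0.23,-0.055]],"angular":[[0,0,-0.09],[0,0,-0.22],[0,0,-0.35],[0,0,-0.48],[0,0,-0.62],[0,0,-0.76],[0,0,-0.89],[0,0,-0.996]]}' -1
python3 -m creep '{"xyz":[[0,0,-0.02],[0,0,-0.035],[0,0,-0.04],[0,0,-0.04],[0,0,-0.04],[0,0,-0.04],[0,0,-0.04],[0,0,-0.04]],"angular":[[0,0,0],[0,0,0],[0,0,0],[0,0,0],[0,0,0],[0,0,0],[0,0,0],[0,0,0]]}' -1
python3 - <<'E'
from goto import *
c=shot('scene','s12')
delta(439.3,-277.4,47,-1.122)
s=cv2.imread('pics/s12.png')
cv2.imwrite('pics/v12.png',cv2.resize(s[190:330,150:290],None,fx=5,fy=4,interpolation=cv2.INTER_CUBIC))
E
```

```text
t: 16.9
position: [438.0, -280.8, 131.0]
tool_rot: [0.691, 0.155, -0.154, -0.689]
wrist_force: [0.2, 0.3, -0.4]
finger_gap: 86.3
t: 17.7
position: [439.4, -277.8, 91.1]
tool_rot: [0.69, 0.158, -0.157, -0.689]
wrist_force: [0.7, -0.4, 0.3]
finger_gap: 86.9
t 17.75 pos [ 439.3 -277.8   91. ] F [1.2 0.  0.5] gap 86.4 j [ 0.23  0.39  0.32  2.04 -0.18  0.73  1.11] jaw 0.449 down [ 0.001 -0.    -1.   ]
delta [ -0.    0.4 -44. ] turn -0.0 or 3.141
```

View pics/v12.png

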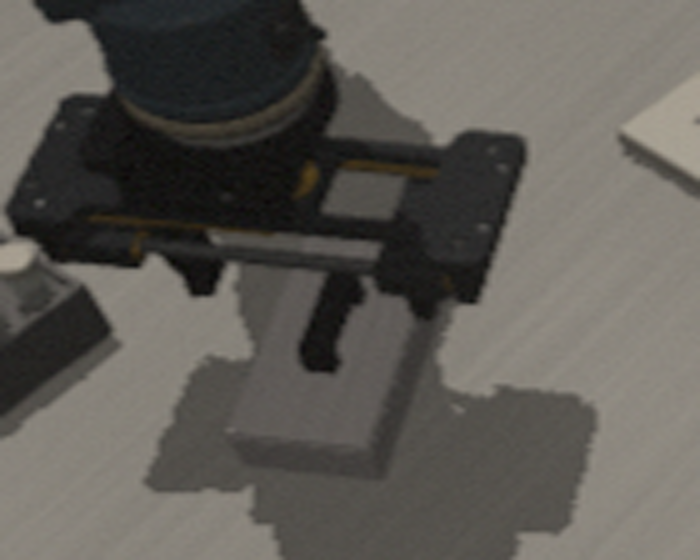

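```bash
python3 -m creep '{"xyz":[[0,0,-0.012],[0,0,-0.025],[0,0,-0.035],[0,0,-0.041],[0,0,-0.044],[0,0,-0.044],[0,0,-0.044],[0,0,-0.044]],"angular":[[0,0,0],[0,0,0],[0,0,0],[0,0,0],[0,0,0],[0,0,0],[0,0,0],[0,0,0]]}' -1
python3 -m creep '{"xyz":[[0,0,0],[0,0,0],[0,0,0],[0,0,0],[0,0,0],[0,0,0],[0,0,0],[0,0,0]],"angular":[[0,0,0],[0,0,0],[0,0,0],[0,0,0],[0,0,0],[0,0,0],[0,0,0],[0,0,0]]}' 1
python3 -m creep '{"xyz":[[0,0,0],[0,0,0],[0,0,0],[0,0,0],[0,0,0.005],[0,0,0.02],[0,0,0.05],[0,0,0.07]],"angular":[[0,0,0],[0,0,0],[0,0,0],[0,0,0],[0,0,0],[0,0,0],[0,0,0],[0,0,0]]}' 1
python3 - <<'E'
from goto import *
c=shot('scene','s13')
delta(*slab(-68,0),130,S[2]+np.pi/2); print(slab(-68,0))
s=cv2.imread('pics/s13.png')
cv2.imwrite('pics/v13.png',cv2.resize(s[170:330,150:410],None,fx=3,fy=3,interpolation=cv2.INTER_CUBIC))
E
```

```text
t: 18.55
position: [439.4, -278.0, 47.0]
tool_rot: [0.69, 0.158, -0.157, -0.689]
wrist_force: [0.9, 0.6, 0.9]
finger_gap: 86.9
t: 19.35
position: [439.1, -277.8, 46.5]
tool_rot: [-0.689, -0.157, 0.157, 0.689]
wrist_force: [-0.0, -0.0, 0.7]
finger_gap: 31.3
t: 20.15
position: [439.2, -277.8, 117.9]
tool_rot: [0.689, 0.158, -0.157, -0.689]
wrist_force: [0.8, -0.4, -2.4]
finger_gap: 13.6
t 20.2 pos [ 441.  -278.9  120.7] F [ 1.  -0.  -0.1] gap 13.5 j [ 0.21  0.35  0.33  2.02 -0.16  0.79  1.09] jaw 0.449 down [ 0.006 -0.002 -1.   ]
delta [ 69.7 277.7   9.3] turn -0.575 or 2.567
(np.float64(510.7390702435807), np.float64(-1.2546529386184115))
```

View pics/v13.png

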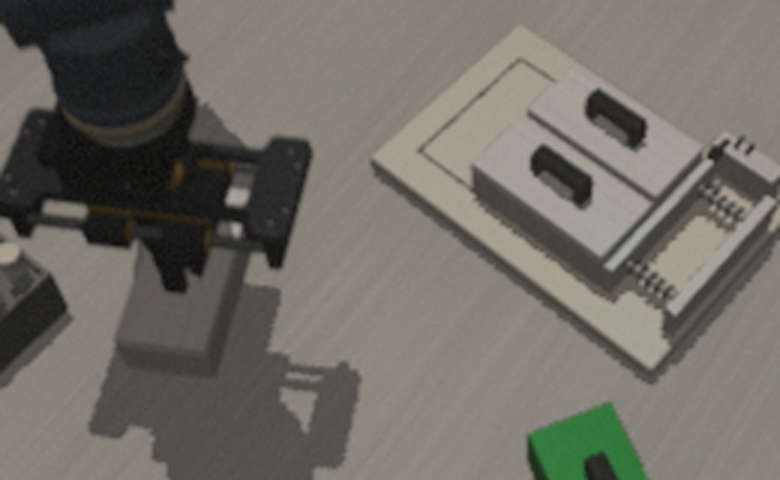

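```bash
python3 -m creep '{"xyz":[[0.003,0.012,0.006],[0.01,0.045,0.015],[0.02,0.085,0.02],[0.031,0.125,0.02],[0.042,0.165,0.02],[0.053,0.205,0.02],[0.062,0.245,0.02],[0.07,0.277,0.02]],"angular":[[0,0,-0.04],[0,0,-0.12],[0,0,-0.2],[0,0,-0.28],[0,0,-0.36],[0,0,-0.44],[0,0,-0.52],[0,0,-0.575]]}' 1
python3 -m creep '{"xyz":[[0,0,-0.005],[0,0,-0.02],[0,0,-0.035],[0,0,-0.048],[0,0,-0.057],[0,0,-0.06],[0,0,-0.06],[0,0,-0.06]],"angular":[[0,0,0],[0,0,0],[0,0,0],[0,0,0],[0,0,0],[0,0,0],[0,0,0],[0,0,0]]}' 1
python3 - <<'E'
from goto import *
c=shot('scene','s14')
delta(*slab(-70,0),67,S[2]+np.pi/2)
s=cv2.imread('pics/s14.png')
cv2.imwrite('pics/v14.png',cv2.resize(s[160:290,260:420],None,fx=5,fy=4.5,interpolation=cv2.INTER_CUBIC))
E
```

```text
t: 21.0
position: [508.8, 2.2, 135.9]
tool_rot: [-0.705, 0.045, -0.044, 0.706]
wrist_force: [0.5, -0.4, -3.0]
finger_gap: 14.0
t: 21.8
position: [509.5, -0.9, 77.0]
tool_rot: [-0.706, 0.044, -0.045, 0.706]
wrist_force: [-0.1, -0.2, -1.8]
finger_gap: 13.4
t 21.85 pos [509.7  -0.8  77.1] F [ 0.7  0.4 -2.4] gap 13.9 j [-0.35  0.4   0.33  2.08 -0.2   0.69 -0.01] jaw -0.126 down [ 0.001  0.    -1.   ]
delta [ -0.9  -0.2 -10.1] turn 0.0 or -3.141
```

View pics/v14.png

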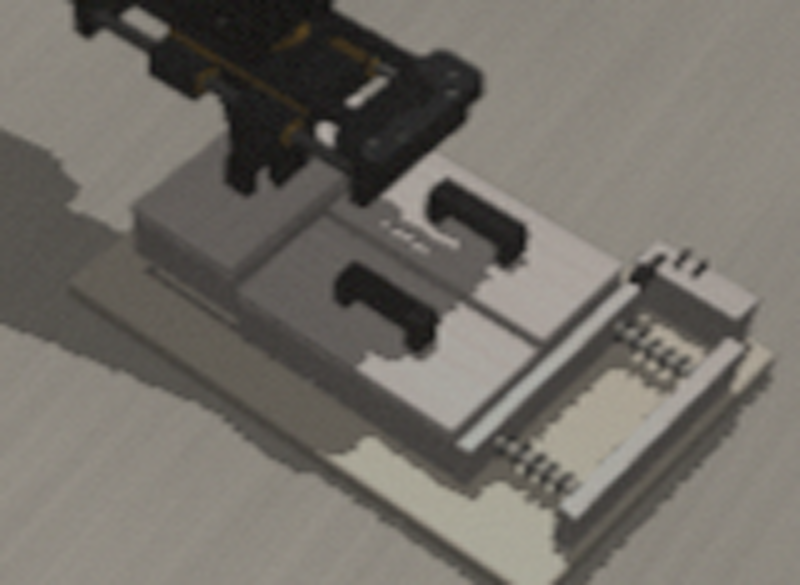

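```bash
python3 -m creep '{"xyz":[[-0.001,0,-0.002],[-0.001,0,-0.004],[-0.001,0,-0.006],[-0.001,0,-0.008],[-0.001,0,-0.009],[-0.001,0,-0.01],[-0.001,0,-0.01],[-0.001,0,-0.01]],"angular":[[0,0,0],[0,0,0],[0,0,0],[0,0,0],[0,0,0],[0,0,0],[0,0,0],[0,0,0]]}' 1
python3 - <<'E'
from goto import *
c=shot('scene','s15')
delta(*slab(-70,0),67,S[2]+np.pi/2)
s=cv2.imread('pics/s15.png')
cv2.imwrite('pics/v15.png',cv2.resize(s[160:290,260:420],None,fx=5,fy=4.5,interpolation=cv2.INTER_CUBIC))
E
```

```text
t: 22.65
position: [508.2, -0.8, 66.6]
tool_rot: [-0.706, 0.044, -0.045, 0.706]
wrist_force: [0.4, 0.4, -2.5]
finger_gap: 13.7
t 22.7 pos [508.2  -0.8  66.6] F [-0.2  0.1 -3.2] gap 13.7 j [-0.34  0.41  0.32  2.09 -0.21  0.67 -0.01] jaw -0.126 down [ 0.  0. -1.]
delta [ 0.6 -0.2  0.4] turn -0.0 or 3.142
```

View pics/v15.png

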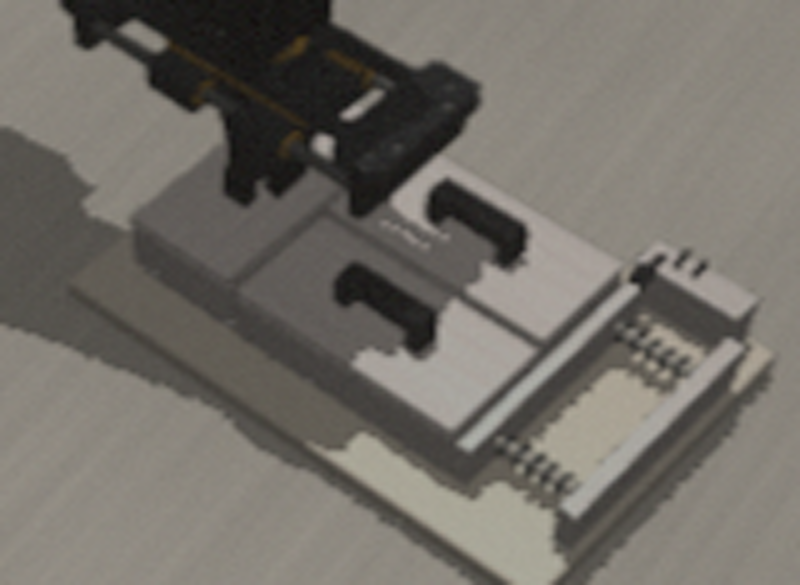

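```bash
python3 -m creep '{"xyz":[[0,0,-0.0005],[0.001,0,-0.001],[0.003,-0.0004,-0.001],[0.005,-0.0006,-0.001],[0.007,-0.0009,-0.001],[0.009,-0.0011,-0.001],[0.011,-0.0014,-0.001],[0.012,-0.0015,-0.001]],"angular":[[0,0,0],[0,0,0],[0,0,0],[0,0,0],[0,0,0],[0,0,0],[0,0,0],[0,0,0]]}' 1
python3 - <<'E'
from goto import *
c=shot('scene','s16')
delta(*slab(-70,0),67,S[2]+np.pi/2)
s=cv2.imread('pics/s16.png')
cv2.imwrite('pics/v16.png',cv2.resize(s[160:290,260:420],None,fx=5,fy=4.5,interpolation=cv2.INTER_CUBIC))
E
```

```text
t: 23.5
position: [511.2, -1.1, 67.6]
tool_rot: [-0.704, 0.052, -0.037, 0.707]
wrist_force: [-27.0, 2.4, 43.3]
finger_gap: 13.6
t 23.55 pos [511.2  -1.1  67.6] F [-26.3   2.2  41.3] gap 13.8 j [-0.33  0.43  0.32  2.06 -0.21  0.7   0.  ] jaw -0.126 down [-0.02   0.005 -1.   ]
delta [-2.4  0.1 -0.6] turn -0.0 or 3.141
```

View pics/v16.png

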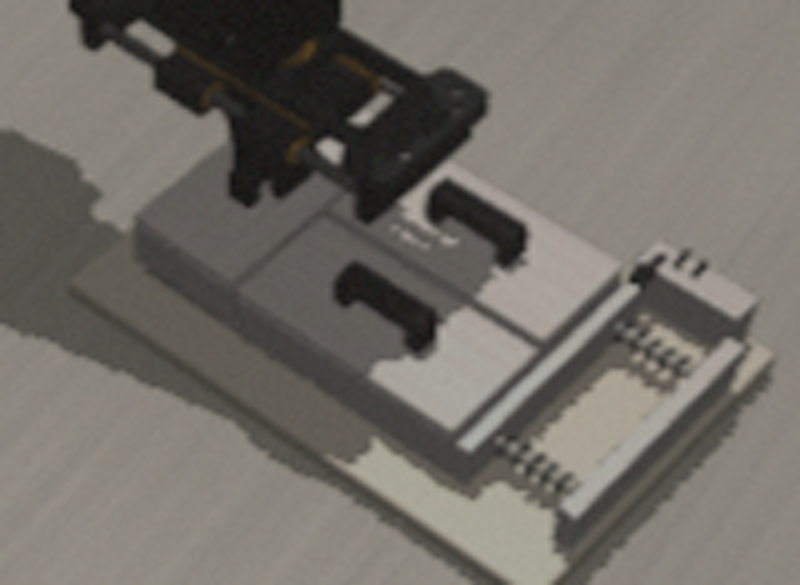

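```bash
python3 -m creep '{"xyz":[[0,0,0.001],[-0.001,0.0001,0.0015],[-0.003,0.0004,0.0015],[-0.005,0.0006,0.0015],[-0.007,0.0009,0.0015],[-0.008,0.001,0.0015],[-0.009,0.0011,0.0015],[-0.009,0.0011,0.0015]],"angular":[[0,0,0],[0,0,0],[0,0,0],[0,0,0],[0,0,0],[0,0,0],[0,0,0],[0,0,0]]}' 1
python3 - <<'E'
from goto import *
delta(*slab(-70,0),67,S[2]+np.pi/2)
E
```

```text
t: 24.35
position: [511.5, -1.2, 67.0]
tool_rot: [0.706, -0.044, 0.045, -0.706]
wrist_force: [-0.4, 0.3, -2.9]
finger_gap: 13.5
t 24.35 pos [511.5  -1.2  67. ] F [-0.4  0.3 -2.9] gap 13.5 j [-0.34  0.42  0.32  2.08 -0.21  0.67 -0.01] jaw -0.126 down [ 0.001 -0.    -1.   ]
delta [-2.7  0.2  0. ] turn 0.0 or -3.141
```

```bash
python3 -m creep '{"xyz":[[0,0,-0.0005],[0,0,-0.0005],[0,0,-0.0005],[0,0,-0.0005],[0,0,0.01],[0,0,0.04],[0,0,0.075],[0,0,0.1]],"angular":[[0,0,0],[0,0,0],[0,0,0],[0,0,0],[0,0,0],[0,0,0],[0,0,0],[0,0,0]]}' 0
python3 -m creep '{"xyz":[[-0.005,0.001,0],[-0.015,0.002,0],[-0.025,0.004,0],[-0.035,0.005,0],[-0.045,0.006,0],[-0.055,0.007,0],[-0.062,0.008,0],[-0.065,0.008,0]],"angular":[[0,0,0.1],[0,0,0.24],[0,0,0.38],[0,0,0.52],[0,0,0.66],[0,0,0.8],[0,0,0.94],[0,0,1.08]]}' 1
python3 -m creep '{"xyz":[[0,0,0],[0,0,0],[0,0,0],[0,0,0],[0,0,-0.01],[0,0,-0.02],[0,0,-0.02],[0,0,-0.02]],"angular":[[0,0,0.14],[0,0,0.28],[0,0,0.42],[0,0,0.491],[0,0,0.491],[0,0,0.491],[0,0,0.491],[0,0,0.491]]}' 1
python3 - <<'E'
from goto import *
delta(*slab(-130,0),30,S[2])
c=shot('scene','s17');shot('top','t17')
s=cv2.imread('pics/s17.png');a=cv2.imread('pics/t17.png')
cv2.imwrite('pics/v17.png',cv2.resize(s[150:290,250:420],None,fx=4.5,fy=4.2,interpolation=cv2.INTER_CUBIC))
cv2.imwrite('pics/w17.png',cv2.resize(a[110:240,260:390],None,fx=4.5,fy=4.5,interpolation=cv2.INTER_CUBIC))
E
```

```text
t: 25.15
position: [511.9, -1.4, 169.8]
tool_rot: [-0.706, 0.044, -0.046, 0.706]
wrist_force: [0.1, 0.0, -0.2]
finger_gap: 43.5
t: 25.95
position: [445.5, 6.8, 167.9]
tool_rot: [0.627, 0.327, -0.326, -0.627]
wrist_force: [0.0, 0.4, 0.0]
finger_gap: 1.0
t: 26.75
position: [445.7, 6.8, 146.6]
tool_rot: [-0.53, -0.467, 0.468, 0.531]
wrist_force: [-0.2, -0.7, -0.6]
finger_gap: 0.5
t 26.75 pos [445.7   6.8 146.6] F [-0.2 -0.7 -0.6] gap 0.5 j [-0.23  0.19  0.14  2.14 -0.03  0.81  1.37] jaw 1.444 down [-0.001 -0.    -1.   ]
delta [   3.5   -0.2 -116.6] turn 0.0 or -3.141
```

View pics/v17.png

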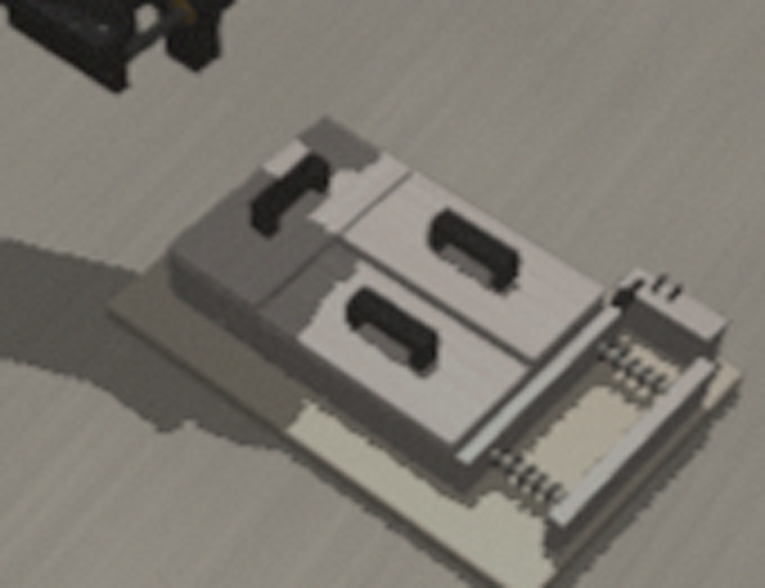

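View pics/w17.png

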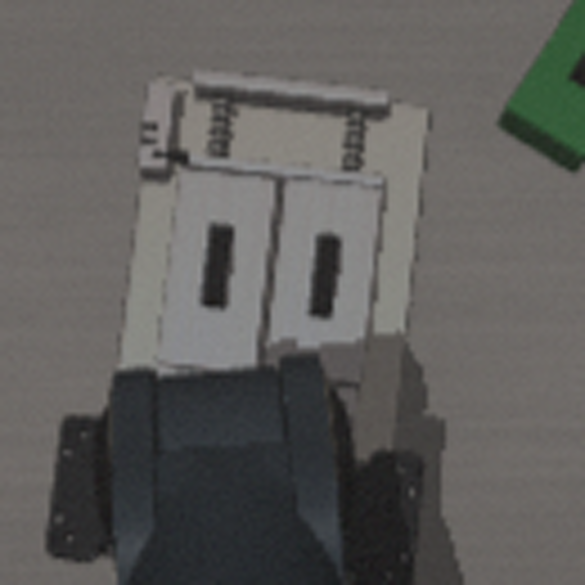

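```bash
python3 -m creep '{"xyz":[[0.001,0,-0.02],[0.002,0,-0.045],[0.003,0,-0.07],[0.003,0,-0.09],[0.003,0,-0.105],[0.003,0,-0.113],[0.003,0,-0.116],[0.003,0,-0.116]],"angular":[[0,0,0],[0,0,0],[0,0,0],[0,0,0],[0,0,0],[0,0,0],[0,0,0],[0,0,0]]}' 1
python3 - <<'E'
from goto import *
delta(*slab(-110,0),30,S[2])
c=shot('scene','s18')
s=cv2.imread('pics/s18.png')
cv2.imwrite('pics/v18.png',cv2.resize(s[150:290,250:420],None,fx=4.5,fy=4.2,interpolation=cv2.INTER_CUBIC))
E
```

```text
t: 27.65
position: [449.4, 6.9, 31.2]
tool_rot: [0.53, 0.468, -0.467, -0.53]
wrist_force: [-0.5, 0.3, -0.2]
finger_gap: 0.6
t 27.65 pos [449.4   6.9  31.2] F [-0.5  0.3 -0.2] gap 0.6 j [-0.2   0.39  0.11  2.23 -0.08  0.52  1.42] jaw 1.445 down [ 0.  0. -1.]
delta [19.7 -2.8 -1.2] turn -0.0 or 3.141
```

View pics/v18.png

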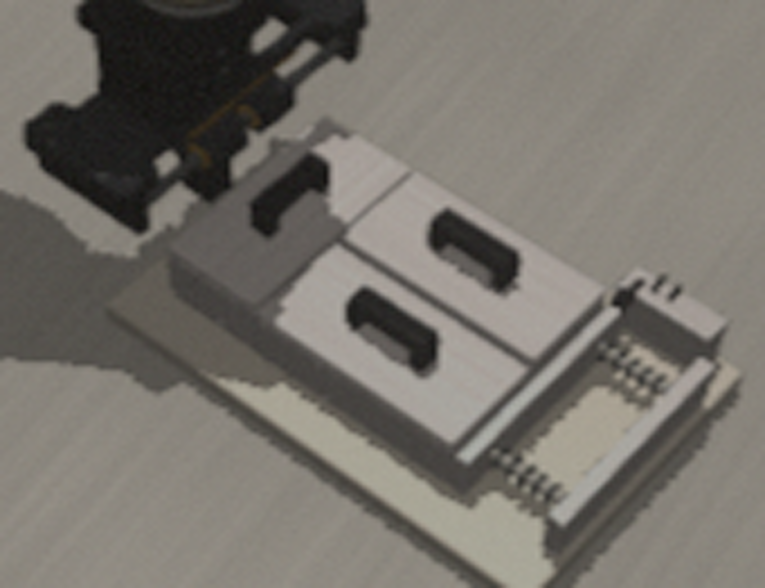

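```bash
python3 -m creep '{"xyz":[[0.004,-0.0005,0],[0.009,-0.0011,0],[0.014,-0.0018,0],[0.018,-0.0023,0],[0.02,-0.0025,0],[0.022,-0.0028,0],[0.024,-0.003,0],[0.024,-0.003,0]],"angular":[[0,0,0],[0,0,0],[0,0,0],[0,0,0],[0,0,0],[0,0,0],[0,0,0],[0,0,0]]}' 1
python3 - <<'E'
from goto import *
delta(*slab(-110,0),30,S[2])
c=shot('scene','s19')
s=cv2.imread('pics/s19.png')
cv2.imwrite('pics/v19.png',cv2.resize(s[150:290,250:420],None,fx=4.5,fy=4.2,interpolation=cv2.INTER_CUBIC))
E
```

```text
t: 28.5
position: [469.2, 4.1, 30.4]
tool_rot: [-0.528, -0.466, 0.47, 0.532]
wrist_force: [-8.3, 0.5, 6.6]
finger_gap: 0.5
t 28.5 pos [469.2   4.1  30.4] F [-8.3  0.5  6.6] gap 0.5 j [-0.19  0.42  0.11  2.18 -0.09  0.55  1.43] jaw 1.445 down [-0.008  0.    -1.   ]
delta [-0.1 -0.1 -0.4] turn -0.001 or 3.141
```

View pics/v19.png

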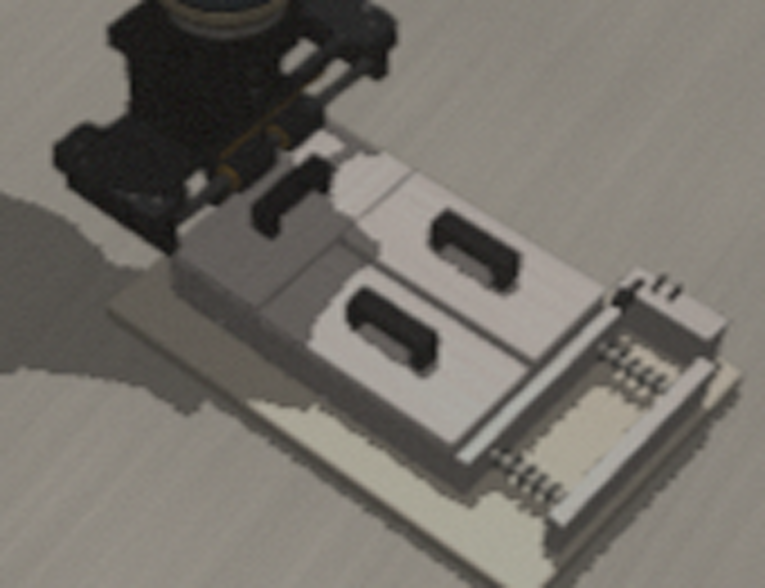

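```bash
python3 -m creep '{"xyz":[[0.001,-0.0001,0],[0.002,-0.0003,0],[0.003,-0.0004,0],[0.004,-0.0005,0],[0.005,-0.0006,0],[0.006,-0.0008,0],[0.007,-0.0009,0],[0.008,-0.001,0]],"angular":[[0,0,0],[0,0,0],[0,0,0],[0,0,0],[0,0,0],[0,0,0],[0,0,0],[0,0,0]]}' 1
python3 - <<'E'
from goto import *
delta(*slab(-110,0),30,S[2])
c=shot('scene','s20')
s=cv2.imread('pics/s20.png')
cv2.imwrite('pics/v20.png',cv2.resize(s[150:290,250:420],None,fx=4.5,fy=4.2,interpolation=cv2.INTER_CUBIC))
E
```

```text
t: 29.35
position: [473.3, 3.3, 30.1]
tool_rot: [-0.526, -0.464, 0.472, 0.534]
wrist_force: [-17.2, 2.3, 15.7]
finger_gap: 0.2
t 29.35 pos [473.3   3.3  30.1] F [-17.2   2.3  15.7] gap 0.2 j [-0.18  0.43  0.11  2.16 -0.09  0.57  1.44] jaw 1.446 down [-0.016  0.001 -1.   ]
delta [-4.2  0.7 -0.1] turn -0.001 or 3.141
```

View pics/v20.png

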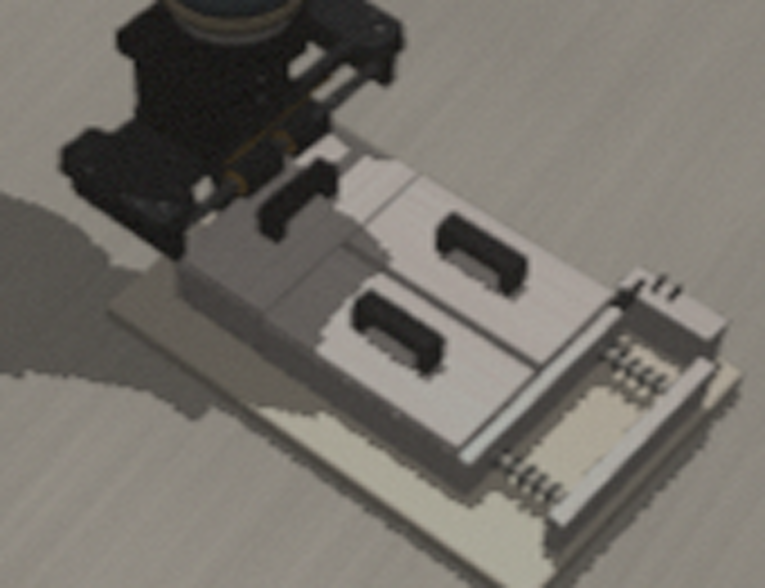

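```bash
python3 -m creep '{"xyz":[[0.001,-0.0001,0.001],[0.002,-0.0003,0.002],[0.003,-0.0004,0.002],[0.004,-0.0005,0.002],[0.005,-0.0006,0.002],[0.006,-0.0008,0.002],[0.007,-0.0009,0.002],[0.008,-0.001,0.002]],"angular":[[0,-0.003,0],[0,-0.006,0],[0,-0.01,0],[0,-0.015,0],[0,-0.02,0],[0,-0.02,0],[0,-0.02,0],[0,-0.02,0]]}' 1
python3 - <<'E'
from goto import *
delta(*slab(-110,0),30,S[2])
c=shot('scene','s21')
s=cv2.imread('pics/s21.png')
cv2.imwrite('pics/v21.png',cv2.resize(s[150:290,250:420],None,fx=4.5,fy=4.2,interpolation=cv2.INTER_CUBIC))
E
```

```text
t: 30.2
position: [481.1, 2.7, 30.5]
tool_rot: [0.531, 0.469, -0.467, -0.53]
wrist_force: [-11.3, 3.1, -0.6]
finger_gap: 0.6
t 30.2 pos [481.1   2.7  30.5] F [-11.3   3.1  -0.6] gap 0.6 j [-0.18  0.43  0.11  2.16 -0.09  0.55  1.44] jaw 1.446 down [ 0.003  0.001 -1.   ]
delta [-12.1   1.3  -0.5] turn -0.001 or 3.14
```

View pics/v21.png

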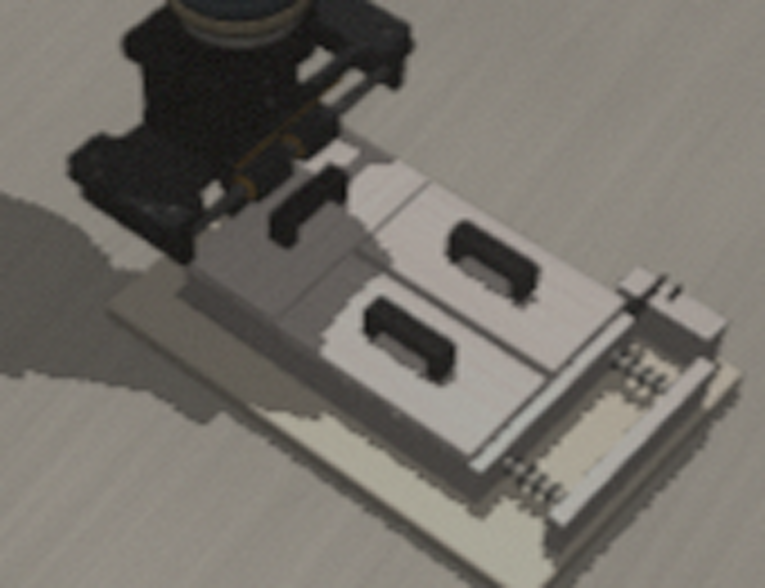

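```bash
python3 -m creep '{"xyz":[[0.001,-0.0001,0],[0.002,-0.0003,0],[0.003,-0.0004,0],[0.004,-0.0005,0],[0.005,-0.0006,0],[0.006,-0.0008,0],[0.006,-0.0008,0],[0.006,-0.0008,0]],"angular":[[0,0,0],[0,-0.001,0],[0,-0.002,0],[0,-0.003,0],[0,-0.004,0],[0,-0.004,0],[0,-0.004,0],[0,-0.004,0]]}' 1
python3 - <<'E'
from goto import *
delta(*slab(-110,0),30,S[2])
c=shot('scene','s22');shot('top','t22')
s=cv2.imread('pics/s22.png');a=cv2.imread('pics/t22.png')
cv2.imwrite('pics/v22.png',cv2.resize(s[150:290,250:420],None,fx=4.5,fy=4.2,interpolation=cv2.INTER_CUBIC))
cv2.imwrite('pics/w22.png',np.hstack([cv2.resize(a[115:185,275:365],None,fx=4.4,fy=4.4,interpolation=cv2.INTER_CUBIC),cv2.resize(s[200:254,360:430],(396,308),interpolation=cv2.INTER_CUBIC)]))
E
```

```text
t: 31.05
position: [485.0, 2.5, 30.1]
tool_rot: [0.53, 0.469, -0.467, -0.53]
wrist_force: [-14.1, 3.9, 1.0]
finger_gap: 0.4
t 31.05 pos [485.    2.5  30.1] F [-14.1   3.9   1. ] gap 0.4 j [-0.18  0.44  0.11  2.15 -0.09  0.56  1.44] jaw 1.447 down [ 0.003  0.001 -1.   ]
delta [-15.9   1.5  -0.1] turn -0.002 or 3.14
```

View pics/v22.png

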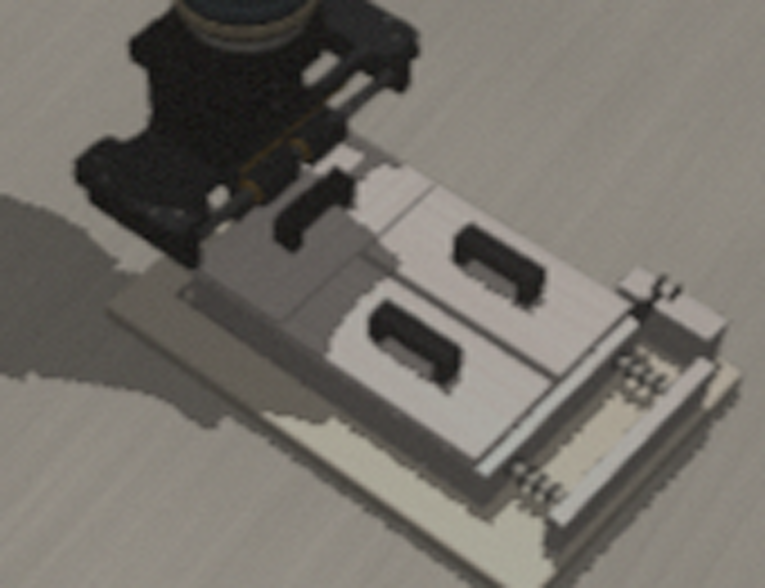

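View pics/w22.png

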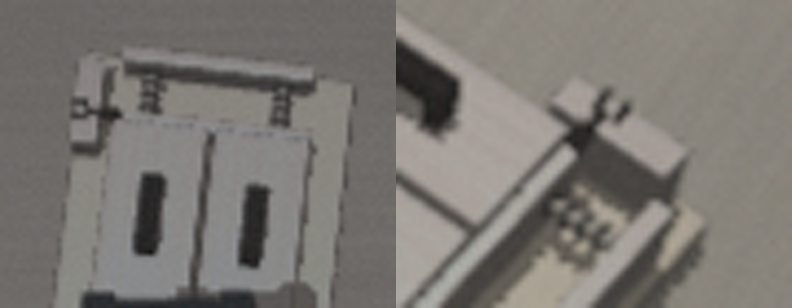

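```bash
python3 -m creep '{"xyz":[[0.0005,-0.0001,0],[0.001,-0.0001,0],[0.0015,-0.0002,0],[0.002,-0.0002,0],[0.002,-0.0002,0],[0.002,-0.0002,0],[0.002,-0.0002,0],[0.002,-0.0002,0]],"angular":[[0,0,0],[0,0,0],[0,0,0],[0,0,0],[0,0,0],[0,0,0],[0,0,0],[0,0,0]]}' 1
python3 - <<'E'
from goto import *
delta(*slab(-110,0),30,S[2])
c=shot('scene','s23');shot('top','t23')
s=cv2.imread('pics/s23.png');a=cv2.imread('pics/t23.png')
cv2.imwrite('pics/v23.png',cv2.resize(s[205:245,365:425],None,fx=12,fy=12,interpolation=cv2.INTER_CUBIC))
cv2.imwrite('pics/w23.png',cv2.resize(a[115:185,275:365],None,fx=8,fy=8,interpolation=cv2.INTER_CUBIC))
cv2.imwrite('pics/x23.png',cv2.resize(s[150:290,250:420],None,fx=4.5,fy=4.2,interpolation=cv2.INTER_CUBIC))
# where pointer axis/ribs project (rib x=100+8/18 near y~75,z~57)
for d in (0,8,13,18): print(d,[proj(c,(*slab(100+d,yy),57)).round(1) for yy in (67,)], )
E
```

```text
t: 31.95
position: [485.7, 2.5, 30.1]
tool_rot: [-0.53, -0.469, 0.468, 0.53]
wrist_force: [-17.0, 5.4, 4.3]
finger_gap: 0.5
t 31.95 pos [485.7   2.5  30.1] F [-17.    5.4   4.3] gap 0.5 j [-0.18  0.44  0.11  2.15 -0.09  0.56  1.44] jaw 1.447 down [ 0.001  0.001 -1.   ]
delta [-16.6   1.5  -0.1] turn -0.002 or 3.14
0 [array([386.1, 221.1])]
8 [array([388.9, 222.9])]
13 [array([390.6, 224.1])]
18 [array([392.4, 225.2])]
```

View pics/v23.png

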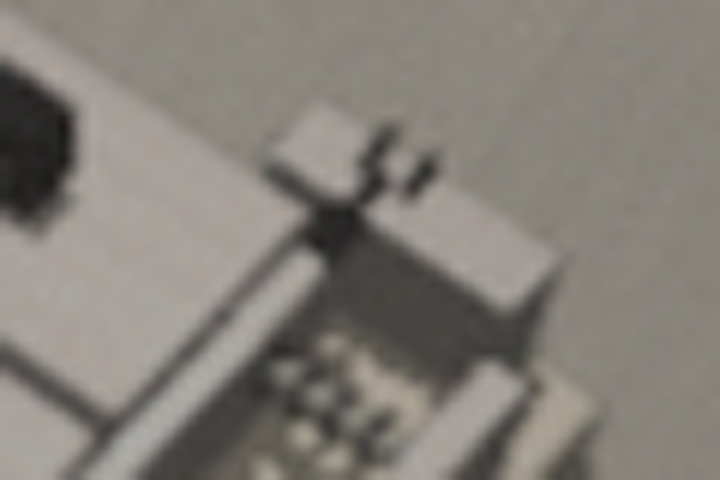

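View pics/w23.png

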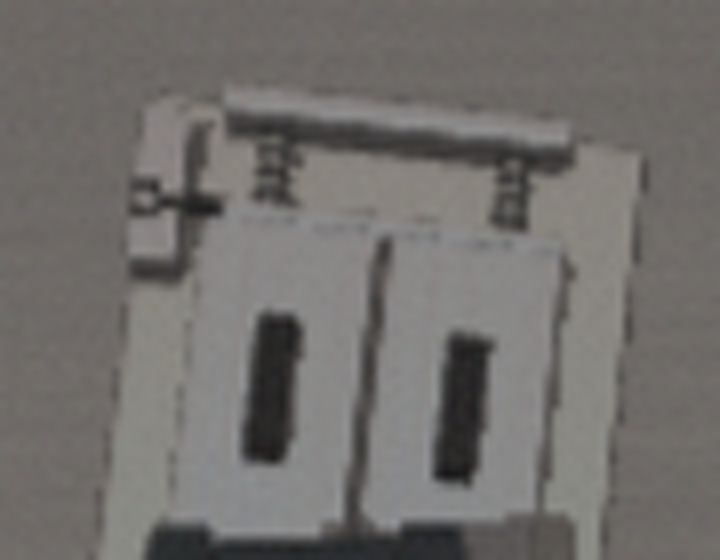

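View pics/x23.png

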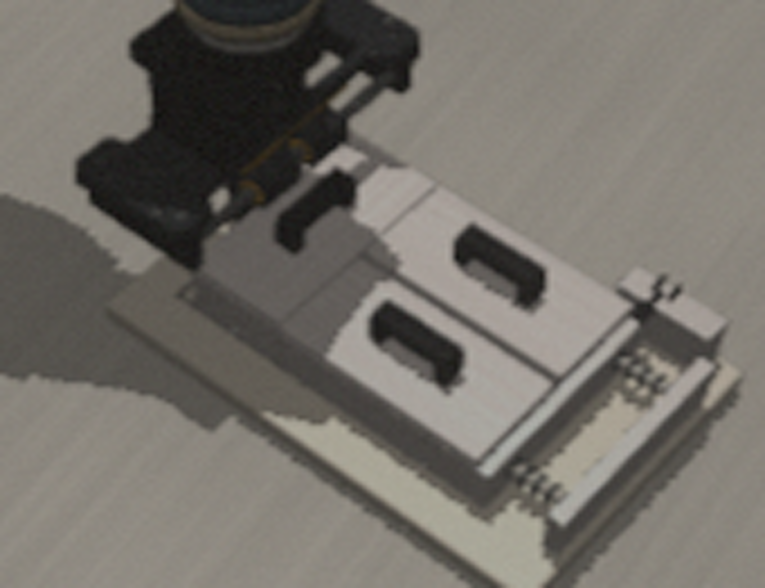

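```bash
python3 - <<'E'
from fit import *
from goto import slab,S
s=dict(np.load('pics/s23.npz'))
for n,p in dict(cross=(316,205),A=(500,258),B=(415,335),crossRF=(285,322),).items():
    u=uv([p],(250,150),4.5,4.2)[0]; z=64 if n=='crossRF' else 82
    w=ray(s,*u,z)[:2]-S[:2]; c,k=np.cos(S[2]),np.sin(S[2]); print(n,(c*w[0]+k*w[1]).round(1),(-k*w[0]+c*w[1]).round(1))
c=arm.state();print(c['t'],c['wrist_force'].round(1),c['joint_vel'].round(4))
E
```

```text
cross -49.0 1.0
A 46.9 35.4
B 46.1 -33.1
crossRF -16.9 -60.5
32.05 [-17.7   5.4   6.1] [-0.0003 -0.0001  0.0004  0.0014 -0.0005 -0.0003  0.0013]
```

```bash
python3 -m creep '{"xyz":[[0,0,0],[0,0,0],[0,0,0],[0,0,0],[0,0,0],[0,0,0],[0,0,0],[0,0,0]],"angular":[[0,0,0],[0,0,0],[0,0,0],[0,0,0],[0,0,0],[0,0,0],[0,0,0],[0,0,0]]}' 1
python3 - <<'E'
from h import *
c=shot('top','t24');a=cv2.imread('pics/t24.png')
cv2.imwrite('pics/w24.png',cv2.resize(a[115:185,275:365],None,fx=8,fy=8,interpolation=cv2.INTER_CUBIC))
E
```

```text
t: 32.85
position: [485.7, 2.5, 30.1]
tool_rot: [-0.53, -0.468, 0.468, 0.53]
wrist_force: [-16.8, 4.6, 5.4]
finger_gap: 0.6
```

View pics/w24.png

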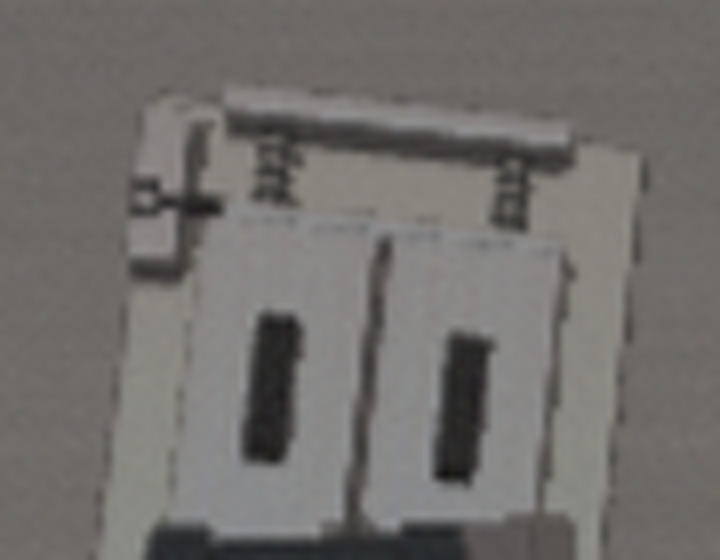

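The pointer stays between the two ribs (crop pixel y about 200, ribs at about 183 and 212), and position and force are steady.

```bash
python3 -c "from cell import arm; print(arm.job_done())"
```

```text
the job is handed in; nothing more can be done
None
```

All three aluminium boxes are packed on the slab in the moulded pattern. I handed the job in at about 33 s, with the shut fingers still pressing on the crosswise box. `arm.job_done()` reports no verdict.

**Last checks:**
- **Backstop:** it stands at about 12 mm. The pointer lies between the two ribs in the top picture, and the box positions agree.
- **Push:** it held steady at about 17 N over a 0.8 s hold, with the tool position unchanged.
- **Boxes:** in the pictures they look flat and square. In slab axes the lengthwise boxes are at about x 47, y +35 and x 46, y -33 mm. The crosswise box is at about x -49, y +1 mm.
- **Bystanders:** none of the moves touched the bottle, jar or rack, but I did not measure their positions again at the end.

**What went wrong on the way:**
- My first push, while gripping the crosswise box by its handle, jammed: 27 N sideways and about 43 N of upward reaction from the slab. I backed off, let go and pushed low on its rear face instead.
- The first call, to move toward a box, was refused because I typed the opening wrongly, so the next row set ran from the start pose. Nothing was hit.
- The two cameras disagreed by up to about 5 mm on single positions. I used the combined fit of both.

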